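# Strip the board test fixture and lay out its parts

### The arm

A 6-joint arm with a two-finger parallel gripper is mounted at the origin on the work surface. World frame = base frame: x ahead of the robot, y to its left, z up, the work surface at z = 0. Lengths are in mm, angles in rad, forces in N, time in s.
With the tool pointing down it reaches from about 300 to 775 mm from the base axis. Payload 14.6 kg.
Tool frame: the origin (TCP) lies at the very end of the fingers, on their centre line; the grasp point (between the pads) lies manip.grip_depth behind it (manip.grip_depth is the distance from the TCP to the grasp point, in mm); x points along the fingers, z is the direction in which the jaws open and shut, and the axes are right-handed (so a half turn about x gives the same grasp; the last joint's range is limited). The gripper opens to 94 mm and grips with 3 to 60 N. Pads are 16 mm wide; open, the fingers measure 119 mm over their backs; the gripper's body (75 mm by 177 mm) begins 78 mm behind the grasp point.
Start: joints at [1.198, 0.3, 1.521, -0, 1.321, -0.067], TCP at [165.578, 524.474, 182.946] pointing down, gripper open.
Joint ranges: [-3.03, 3.03], [-0.79, 2.21], [0.23, 2.52], [-1.04, 4.18], [0, 3.07], [-2.55, 2.55]. Speed limits (rad/s): [2.22, 2.22, 2.57, 3.14, 3.14, 3.14].

### API

Orientations are given as [roll, pitch, yaw] about the fixed x, y, z axes, in that order (R = Rz(yaw) Ry(pitch) Rx(roll)).
In Python, from cell import manip gives the robot as it stands.
- The arm moves only by the tool step_arm, never from a script. Its argument "commands" is one flat list of numbers, 7 for each row, row after row: the shift along the tool's x, y, z in m, then the turn, a rotation vector about the tool's x, y, z in degrees, then the finger opening in m, from 0 to 0.094. A call has 1 to 5 rows; each row shifts and turns the commanded pose from where the row before left it, along the tool's axes as they then stand; what a row does not reach is not made up. A row lasts 1/8 s, in which the tool goes at most 62.5 mm and 10.7 degrees, less where a joint would pass 70% of its speed; a pose out of reach is approached as far as the arm can. A call with a gripper value outside its range is refused whole. The fingers move at their own pace and stop on an object; "squeeze" is the grip in N (left out, the last holds). Time passes only in rows, so rows that do not move let the fingers close. It gives the time, the measured TCP pose, the force and the opening at its end, in the units of the state.
- manip.read_state(): the state, without advancing time (a new reading comes with each control period).
- manip.camera(name): name is "scene" or "top" or "wrist"; returns the picture (384x512x3 uint8, red, green, blue); there is no depth.
- manip.camera_model(name): a dict with "intrinsics" (3x3 intrinsics, pixels), "k1" (the pictures are not rectified: a ray, as slopes to the right and down, at radius r is drawn at 1 + k1 r^2 times it, then the intrinsics apply), "origin" and "orientation" of the camera in the world; the wrist camera has in their place "tool_from_camera" (4x4, takes a point from camera to tool coordinates, whose origin is the TCP and whose axes are the tool frame's). Camera axes: x right, y up, looking along -z (the intrinsics and any distortion apply to the point x, -y, -z); pixel columns grow to the right and rows downward; lengths in mm; the calibration is good to about 2 mm. A picture is of the moment at which its call begins: read the wrist's pose just before it. camera_model takes no time and is no camera call.
- manip.sign_off(): hands the job in, once; it reports no verdict.
Trained networks look in the newest picture that a camera, given by its name, has taken for a name from the list of things; names that differ only in an ending like _2 or _b are one class to them, and where a whole thing is asked for, a point or a joint stands for the part that bears it (a point fixed in the world has none). Each returns a list of dicts, best first, with "score" (0 to 1); they miss things now and then, are a little off and sometimes report something else, mostly with a low value. They report only what shows in the picture. A call takes as long as a camera call. They do not tell look-alikes from the thing itself.
- manip.find_in(thing, camera): "centre" ([row, column] in pixels, amid what is visible of it).
- manip.outline_of(thing, camera): "pixels" (384x512 bool, what is visible of it) and "centre" ([row, column] in pixels, amid what is visible of it).
The state is a dict: "clock": time; "joints": joint angles; "qd": joint speeds; "effort": joint torques, N m; "eef_pos": TCP position; "eef_rot": TCP orientation; "wrist_force": force on the tool from outside, world axes, zero at the start; "moment": the same for the moment, N m; "finger_gap": finger opening in mm.
Only numpy, scipy, OpenCV 4.12 (cv2) and the standard library are available. Lean on these libraries where they do the work, as an engineer would, in place of code of your own. Each camera call takes 0.05 s, during which the arm holds its last target. There are 200 camera calls.

### The job

The test run is over, so strip the board fixture from the top down: first lay the fan in the recess of the pink foam, then stand the heat sink in the steel dish, fins up and lengthwise with the dish. Next slide the slackened clamp dog along its T-slot and out of the open end, and stand it upright in the middle of the empty compartment of the red tray; last set the freed board, still on its standoffs, in the middle of the blue mat, lengthwise with the mat. Set the parts down rather than dropping or tipping them, and leave the glass lamp standing where it is.

Things in the scene. Friction and masses are not known exactly. Their poses are not given: they have to be found in the camera images.
- fixture: Dark steel plate, fixed, 220 (x) x 100 (y) x 25 mm. Origin: centre of underside. T-slot along its x on the middle line, open at the +x end (x=+110 mm): 13 mm wide at the top, lips 8 mm thick, cavity below 28 wide, 9.5 high. Stop block across the -x end, 12 mm above the top. The board stands on the top, long side along x, middle near x=-30 mm; the dog, origin near x=+52, slides out to +x.
- fan: Black square cooling fan with grey hub, 40 x 40 x 20 mm, 35 g, lying loose on the heat sink's fin tips, sides roughly parallel with the heat sink's. Origin: centre of underside; z up; x and y along its sides.
- heatsink: Bare aluminium heat sink, 64 (x, along the fins) x 44 (y) x 22 mm high, upright fins on a 6 mm base; the outer fins are its 44 mm wide sides; 100 g. Loose on the board. Origin: centre of underside; z up.
- dog: Clamp dog, 180 g. Origin: centre of T-nut's underside, z up. Nut 30 x 22 x 6 mm; neck; aluminium block 28 (x) x 24 (y), z 16.5 to 54.5, rests on the plate (origin 16.5 below its top), grip it across y; brass thumbscrew to 67.5. Lip z 33 to 41 reaches to x=-28 over the board's +x end. Slides easily, play 2 mm sideways, 2.5 up. Free once 125 mm along +x from the fixture's origin. Stands on its nut.
- board: Green circuit board, 120 (x) x 60 (y) mm, on four standoffs, 90 g. Origin: under its centre at the standoffs' feet, z up. 3 mm thick, top 15 mm above the feet; an aluminium stiffener under each long side, so the edges can be gripped across y from 5 to 15 mm above the feet. Green terminal block on the -x end, two small capacitors (12 mm tall) near +x. The dog's lip, 2 mm above it, keeps it down.
- pink_foam: Place for the fan: pink stiff foam slab, 110 x 110 x 20 mm, fixed. Origin: centre of underside. In its middle a square recess 60 x 60 mm, sides along x and y, 6 mm deep: its floor is 14 mm above the origin.
- steel_dish: Place for the heat sink: shallow steel dish, 90 (x) x 70 (y) mm, 10 mm high, walls and floor 3 mm, inside 84 x 64 mm, fixed. Origin: centre of underside; the floor is 3 mm above it.
- red_tray: Place for the dog: red plastic tray, two compartments in line along x, fixed; floor 3 mm, walls 4 mm thick and 10 mm high. Origin: under the middle of the EMPTY compartment (inside 53 (x) x 46 (y) mm). The other, centred 57 mm along the tray's +x, holds spare nuts fixed in it.
- blue_mat: Place for the board: light blue antistatic mat, 150 (x) x 90 (y) x 3 mm, fixed, flat, a small steel stud in two of its corners. Origin: centre of underside.
- lamp: Bystander: pale glass bulb in a round black socket, 64 mm across the foot, 114 mm tall, standing loose. Origin: centre of underside. Other bench clutter near the work is no taller.
Things that resemble listed ones, but are neither listed nor needed, are in the scene too. Leave any green or purple look-alike of the fan alone.

How it is judged:
By the outcome, as a careful person would: the job done as asked, in the order asked, and still so for the second after the job is handed in, with the robot touching nothing.
It also fails if it takes over 106 s, if anything falls off the work surface, if the arm or the gripper's body presses on something with over 40 N, if the wrist force passes 120 N, or if a joint passes its speed limit or range.

## Working session

There is one attempt and no reset: what is moved stays moved. The work goes in short steps, Python scripts to look and compute and a tool call to move; the robot and the scene stay as the last step left them, time stands still between calls to the robot, and variables do not carry over. Pictures are saved under pics/ and viewed, about 12 in all and at most 16, crops included, and the job is handed in when it is done.

Besides the shell and the picture viewer there is one more tool, called after ">>>" by a JSON object that holds its "op" and its "data", one argument or row to a line. step_arm: Moves the arm, as the interface text tells. Its arguments: {"type":"object","properties":{"commands":{"type":"array"},"squeeze":{"type":"number"}},"required":["commands"]}

```bash
ls; mkdir -p pics; python3 - <<'E'
from cell import manip
import cv2,numpy as np
print(manip.read_state()); print(manip.grip_depth)
a=manip.camera("scene");b=manip.camera("top")
for n in("scene","top","wrist"):
    print(n,manip.camera_model(n))
cv2.imwrite("pics/scene1.png",cv2.resize(a[:,:,::-1],(800,600),interpolation=cv2.INTER_CUBIC))
cv2.imwrite("pics/top1.png",cv2.resize(b[:,:,::-1],(800,600),interpolation=cv2.INTER_CUBIC))
E
```

```text
pics
{'clock': 0.0, 'joints': array([ 1.19842849e+00,  3.00475503e-01,  1.52159476e+00,  1.01954036e-05,
        1.32070398e+00, -6.65959784e-02]), 'qd': array([-0.00111562, -0.00157672, -0.00098322, -0.00073576, -0.00132673,
        0.00042716]), 'effort': array([-3.23398643e-03, -5.31807268e+01, -3.52729905e+01,  7.07159517e-02,
        2.44596071e-02, -1.13248911e-04]), 'eef_pos': array([165.45596909, 524.21213307, 182.37814627]), 'eef_rot': array([ 3.06663934,  1.56961469, -1.95152403]), 'wrist_force': array([-0.25719944,  0.42195368,  0.49587217]), 'moment': array([ 0.03845759,  0.01203299, -0.03685732]), 'finger_gap': 94.36791296344236}
18.8
scene {'intrinsics': array([[346.64705189,   0.        , 255.70985698],
       [  0.        , 346.64705189, 190.36800938],
       [  0.        ,   0.        ,   1.        ]]), 'k1': -0.07467511340210231, 'origin': array([ 945.84013824, -478.17805289,  670.19848368]), 'orientation': array([ 0.80878161, -0.00780512,  0.70716307])}
top {'intrinsics': array([[374.13451573,   0.        , 253.94681858],
       [  0.        , 374.13451573, 196.80894566],
       [  0.        ,   0.        ,   1.        ]]), 'k1': -0.1166614404305208, 'origin': array([ 3.98217770e+02, -9.02208829e-01,  9.45175994e+02]), 'orientation': array([ 0.15138477,  0.01619273, -1.55074007])}
wrist {'intrinsics': array([[313.5002698 ,   0.        , 250.63209387],
       [  0.        , 313.5002698 , 192.15272994],
       [  0.        ,   0.        ,   1.        ]]), 'k1': -0.05197235071217063, 'tool_from_camera': array([[-2.13643526e-04,  2.63164052e-01, -9.64751075e-01,
        -2.01936412e+02],
       [-2.32248942e-04,  9.64751058e-01,  2.63164099e-01,
         7.63963679e+01],
       [ 9.99999950e-01,  2.80285723e-04, -1.44993245e-04,
        -3.16460453e-01],
       [ 0.00000000e+00,  0.00000000e+00,  0.00000000e+00,
         1.00000000e+00]])}
```

View pics/scene1.png

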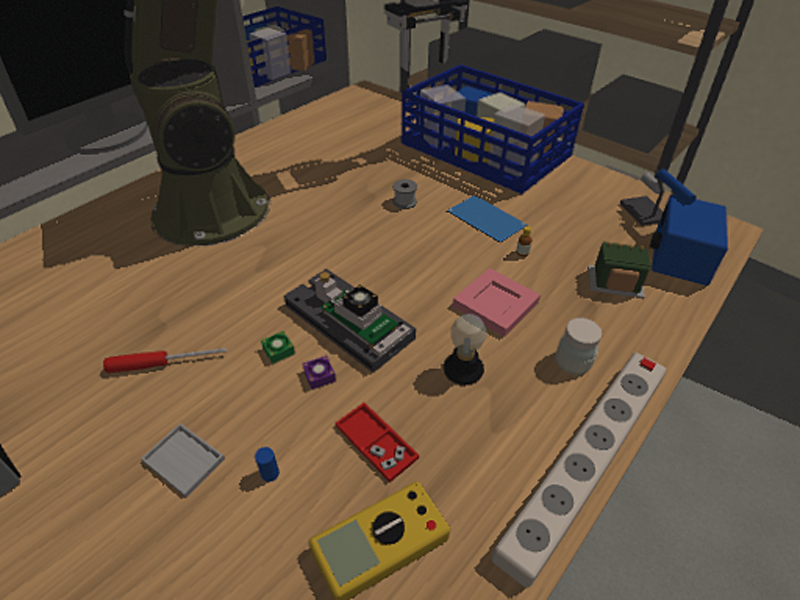

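View pics/top1.png

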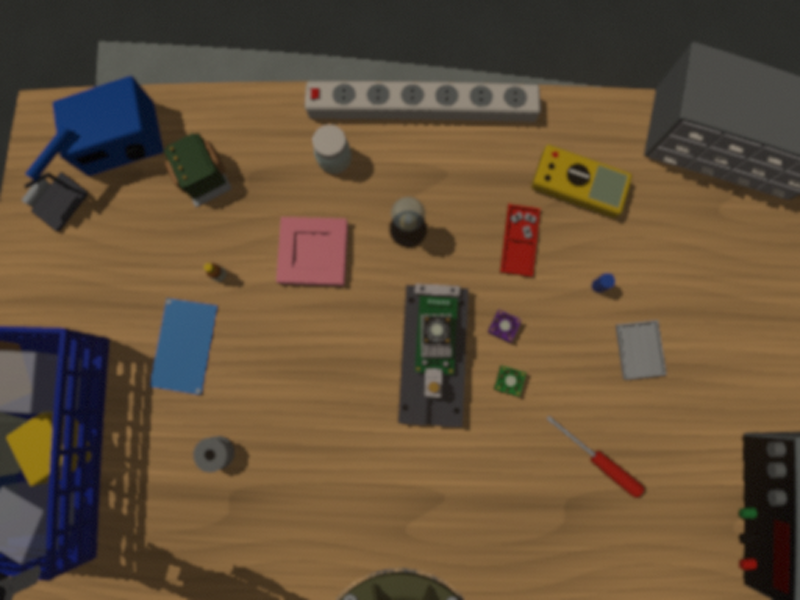

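```bash
cat > h.py <<'E'
from cell import manip
import cv2,numpy as np
from scipy.spatial.transform import Rotation as R
def rot(e): return R.from_euler('xyz',e).as_matrix()
class View:
    def __init__(s,name,save=None):
        s.name=name; st=manip.read_state(); s.img=manip.camera(name); m=manip.camera_model(name)
        s.K=m["intrinsics"]; s.k=m["k1"]
        if name=="wrist":
            T=np.eye(4);T[:3,:3]=rot(st["eef_rot"]);T[:3,3]=st["eef_pos"]; T=T@m["tool_from_camera"]
            s.R,s.o=T[:3,:3],T[:3,3]
        else: s.R,s.o=rot(m["orientation"]),np.array(m["origin"])
        if save: cv2.imwrite(f"pics/{save}.png",s.img[:,:,::-1])
    def dirs(s,px): # px (N,2) col,row
        px=np.atleast_2d(px).astype(float)
        p=cv2.undistortPoints(px[:,None],s.K,np.array([s.k,0,0,0,0.])).reshape(-1,2)
        return np.c_[p[:,0],-p[:,1],-np.ones(len(p))]@s.R.T
    def plane(s,px,z):
        d=s.dirs(px); t=(z-s.o[2])/d[:,2]; return (s.o+d*t[:,None])[:,:2]
    def proj(s,P):
        c=(np.atleast_2d(P)-s.o)@s.R; q=np.c_[c[:,0],-c[:,1]]/-c[:,2:]
        q=q*(1+s.k*(q**2).sum(1))[:,None]; return q@s.K[:2,:2].T+s.K[:2,2]
    def rect(s,mask,z):
        cs,_=cv2.findContours(mask.astype(np.uint8),cv2.RETR_EXTERNAL,cv2.CHAIN_APPROX_NONE)
        c=max(cs,key=cv2.contourArea).reshape(-1,2)
        (x,y),(w,h),a=cv2.minAreaRect(s.plane(c,z).astype(np.float32))
        if h>w: w,h,a=h,w,a+90
        return np.round([x,y,w,h,(a+90)%180-90],1) # angle of long side deg
def tri(v1,p1,v2,p2):
    d1,d2=v1.dirs(p1)[0],v2.dirs(p2)[0]; d1/=np.linalg.norm(d1);d2/=np.linalg.norm(d2)
    t=np.linalg.lstsq(np.c_[d1,-d2],v2.o-v1.o,rcond=None)[0]
    a,b=v1.o+d1*t[0],v2.o+d2*t[1]; return np.round((a+b)/2,1),round(np.linalg.norm(a-b),1)
def go(targets):
    """targets: list of (x,y,z,yawdeg of tool z-axis or None). print total tool shift (mm) and turn about x, from measured pose"""
    st=manip.read_state(); p=st["eef_pos"];M=rot(st["eef_rot"])
    for x,y,z,yaw in targets:
        zc=M[:,2]; cur=np.degrees(np.arctan2(zc[1],zc[0]))
        dy=0 if yaw is None else (yaw-cur+90)%180-90
        yw=np.radians(cur+dy); Z=np.array([np.cos(yw),np.sin(yw),0]);X=np.array([0,0,-1.])
        N=np.c_[X,np.cross(Z,X),Z]
        d=M.T@(np.array([x,y,z])-p); rv=np.degrees(R.from_matrix(M.T@N).as_rotvec())
        print("from yaw %.1f: shift"%cur,np.round(d,1),"turn",np.round(rv,1), "rows>=",max(np.linalg.norm(d)/62.5,np.linalg.norm(rv)/10.7).round(1))
        p=np.array([x,y,z]);M=N
E
python3 - <<'E'
from h import *
t=View("top");s=View("scene")
H=dict(fixture=25,fan=0,heatsink=0,dog=0,board=0,pink_foam=20,steel_dish=10,red_tray=10,blue_mat=3,lamp=0)
for n,z in H.items():
    ft=manip.outline_of(n,"top");fs=manip.outline_of(n,"scene")
    print(n)
    for f in ft[:3]: print("  top %.2f"%f["score"],np.round(f["centre"][::-1]),"rect",t.rect(f["pixels"],z))
    for f in fs[:3]: print("  scn %.2f"%f["score"],np.round(f["centre"][::-1]),"rect",s.rect(f["pixels"],z))
    for f in ft[:2]:
        for g in fs[:2]: print("   tri",*tri(t,f["centre"][::-1],s,g["centre"][::-1]))
E
```

```text
fixture
  top 0.59 [273. 243.] rect [466.6 -39.6 223.2 102.6  -2.3]
  scn 0.83 [222. 207.] rect [472.  -52.7 235.5 114.2  -1. ]
  scn 0.30 [230. 193.] rect [462.3 -10.3  59.3  57.7  -2.5]
   tri [432.3 -28.  -42.3] 15.6
   tri [439.6 -17.6   9.3] 40.4
fan
  top 0.83 [325. 242.] rect [ 427.3 -164.9   46.9   45.4   74.9]
  top 0.70 [321. 206.] rect [ 516.3 -156.7   41.7   40.9  -26. ]
  top 0.66 [280. 209.] rect [508.1 -45.9  43.6  43.3   0.8]
  scn 0.78 [203. 236.] rect [ 506.7 -153.3   57.5   44.4  -24.6]
  scn 0.77 [178. 224.] rect [ 418.8 -160.6   56.6   42.4  -16.9]
  scn 0.72 [235. 194.] rect [444.1   7.2  63.8  61.4  -0.8]
   tri [ 452.3 -148.9  -43. ] 57.6
   tri [ 429.  -164.8    4.6] 6.9
   tri [ 515.5 -155.    15.6] 8.4
   tri [ 493.7 -170.3   65.4] 64.1
heatsink
  top 0.49 [277. 223.] rect [474.9 -44.9  45.6  17.7 -89. ]
  top 0.32 [263. 143.] rect [689.4   3.1  84.6  60.2   0.9]
  scn 0.72 [227. 204.] rect [459.7 -21.2  86.   57.9  28.2]
   tri [475.5 -41.1  10.1] 3.5
   tri [600.7 -61.4 142.1] 141.8
dog
  top 0.62 [274. 246.] rect [420.8 -41.8  40.1  22.6   0.7]
  scn 0.5
[... 653 characters left out ...]
[ 485.8 -381.1   11.8] 0.5
red_tray
  top 0.64 [331. 151.] rect [ 660.  -183.7  121.5   58.7   -6.3]
  scn 0.68 [240. 282.] rect [ 659.4 -188.1  122.2   57.4   -6.2]
  scn 0.37 [220. 208.] rect [459.7 -44.1 241.  119.3  -1.2]
   tri [ 662. -183.    5.] 9.1
   tri [ 604.9 -158.   181.6] 31.0
blue_mat
  top 0.73 [119. 222.] rect [473.2 368.7 150.7  93.5  -6.9]
  scn 0.78 [313. 140.] rect [474.1 367.7 152.5  95.7  -7.3]
   tri [474.6 370.1  -4.6] 9.4
lamp
  top 0.76 [262. 141.] rect [688.    3.1  81.8  60.2   0.9]
  scn 0.55 [299. 226.] rect [654.7  39.7 152.7  64.  -63.6]
  scn 0.32 [222. 209.] rect [454.3 -35.4 245.  118.4  -2.1]
   tri [678.1   0.7  41. ] 2.4
   tri [602.2 -66.6 137.2] 158.6
```

```bash
python3 - <<'E'
from h import *
t=View("top");
c=t.plane(np.array([[277,217],[348,217],[350,286],[277,285]])*.64,20);print("foam",c.round(),c.mean(0))
go([(165,524,240,None),(470,-43,220,87.7)])
E
```

```text
foam [[687. 219.]
 [689. 100.]
 [573.  93.]
 [573. 212.]] [630.34234439 156.09789651]
from yaw 72.5: shift [-57.    0.4  -0.6] turn [-0.  0.  0.] rows>= 0.9
from yaw 72.5: shift [  20.  -461.5 -448.9] turn [-15.2   0.    0. ] rows>= 10.3
```

>>> {"op": "step_arm", "data": {
  "commands": [-0.055,0,0,0,0,0,0.094,0,-0.038,-0.037,0,0,0,0.094,0,-0.038,-0.037,0,0,0,0.094,0,-0.038,-0.037,0,0,0,0.094,0,-0.038,-0.037,0,0,0,0.094]
}}

```text
clock: 1.88
eef_pos: [266.5, 336.1, 238.1]
eef_rot: [-0.635, 1.57, 0.63]
wrist_force: [1.1, 0.5, -0.1]
finger_gap: 93.9
```

>>> {"op": "step_arm", "data": {
  "commands": [0.003,-0.038,-0.037,0,0,0,0.094,0.003,-0.038,-0.037,0,0,0,0.094,0.003,-0.038,-0.037,0,0,0,0.094,0.003,-0.038,-0.037,0,0,0,0.094,0.003,-0.038,-0.037,0,0,0,0.094]
}}

```text
clock: 2.5
eef_pos: [392.1, 102.3, 223.1]
eef_rot: [-1.059, 1.57, 0.206]
wrist_force: [1.0, 0.9, -0.0]
finger_gap: 93.9
```

>>> {"op": "step_arm", "data": {
  "commands": [0.003,-0.041,-0.04,0,0,0,0.094,0.003,-0.038,-0.037,0,0,0,0.094,0.002,0,0,-7.6,0,0,0.094,0,0,0,-7.6,0,0,0.094,0,0,0,0,0,0,0.094]
}}

```text
clock: 3.12
eef_pos: [443.6, 6.7, 214.9]
eef_rot: [0.902, 1.571, 2.431]
wrist_force: [-0.5, 0.5, 0.5]
finger_gap: 94.4
```

```bash
python3 - <<'E'
from h import *
print(manip.read_state()["eef_pos"],manip.read_state()["clock"])
v=View("wrist","w1");t=View("top")
for n,z in dict(fan=82,heatsink=62,dog=76,board=40,fixture=25).items():
    ft=manip.outline_of(n,"wrist");f2=manip.outline_of(n,"top")
    print(n)
    for f in ft[:2]: print("  wr %.2f"%f["score"],np.round(f["centre"][::-1]),"rect",v.rect(f["pixels"],z))
    for f in f2[:3]: print("  top %.2f"%f["score"],np.round(f["centre"][::-1]),"rect",t.rect(f["pixels"],z))
E
```

```text
[443.61216104   6.66415784 214.94725767] 3.125
fan
  wr 0.89 [116. 159.] rect [ 415.4 -135.5   39.1   37.6   74.3]
  wr 0.86 [134. 222.] rect [ 487.9 -128.8   40.4   37.3  -26.7]
  top 0.69 [320. 208.] rect [ 505.3 -144.5   42.2   39.4  -23.9]
  top 0.61 [326. 243.] rect [ 424.7 -151.1   40.7   39.5   71.5]
heatsink
  wr 0.85 [208. 193.] rect [466.2 -44.3  46.5  27.7  81. ]
dog
  wr 0.91 [211. 155.] rect [414.7 -39.   43.   26.1  -3.8]
  top 0.47 [276. 250.] rect [407.4 -37.5  23.1  13.8 -89. ]
board
  wr 0.67 [214. 188.] rect [494.7 -46.6 120.6  61.9  -3.1]
fixture
  wr 0.81 [220. 154.] rect [466.5 -44.3 227.  102.8  -2.3]
  top 0.96 [271. 259.] rect [386.  -21.6  65.9  62.7 -89.3]
```

View pics/w1.png

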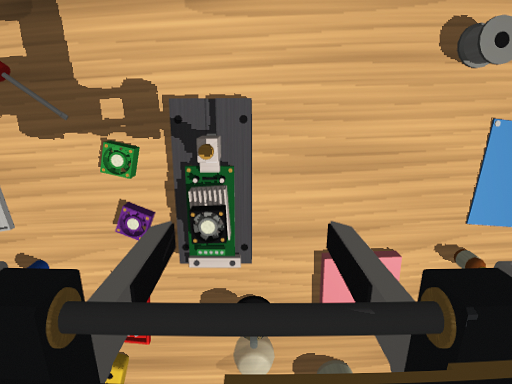

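```bash
python3 - <<'E'
from h import *
go([(492,-46,150,87.7)])
E
```

```text
from yaw 87.7: shift [ 64.9 -50.5 -50.8] turn [-0.  0. -0.] rows>= 1.5
```

>>> {"op": "step_arm", "data": {
  "commands": [0.02,-0.02,-0.02,0,0,0,0.08,0.03,-0.03,-0.03,0,0,0,0.08,0.015,0,0,0,0,0,0.08,0,0,0,0,0,0,0.08]
}}

```text
clock: 4.22
eef_pos: [490.8, -44.9, 149.1]
eef_rot: [1.402, 1.569, 2.932]
wrist_force: [-0.9, 0.2, 0.1]
finger_gap: 80.1
```

```bash
cat > look.py <<'E'
from h import *
import sys
# usage: look.py save cam name:z ...
st=manip.read_state(); print("t",st["clock"],st["eef_pos"].round(1),"gap",round(st["finger_gap"],1))
v=View(sys.argv[2],sys.argv[1])
for a in sys.argv[3:]:
    n,z=a.split(":")
    for f in manip.outline_of(n,v.name)[:4]: print(n,"%.2f"%f["score"],np.round(f["centre"][::-1]),"rect",v.rect(f["pixels"],float(z)))
E
python3 look.py w2 wrist fan:82 heatsink:62
```

```text
t 4.225 [490.8 -44.9 149.1] gap 80.1
fan 0.92 [150. 200.] rect [ 492.4 -133.8   37.5   34.9  -24.4]
fan 0.91 [250. 201.] rect [495.7 -45.3  46.1  40.   -0.5]
fan 0.81 [132. 124.] rect [ 423.4 -140.4   37.7   34.7   73.1]
heatsink 0.67 [251. 164.] rect [467.2 -46.   44.3  22.9 -88.4]
```

View pics/w2.png

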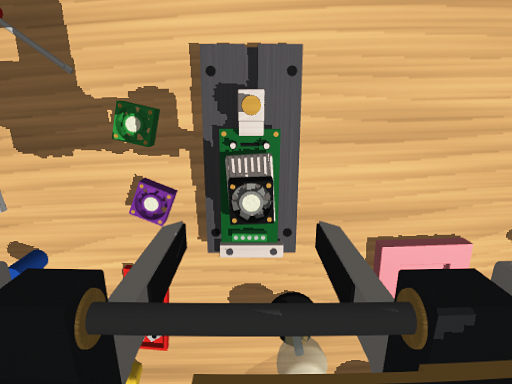

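```bash
python3 - <<'E'
from h import *
v=View("wrist");t=View("top")
for z in(72,82,92): print(z,v.plane([[250,203]],z),t.plane([[279,210.5]],z))
print(tri(v,[250,203],t,[279,210.5]))
go([(498.5,-45.5,100,88.5),(498.5,-45.5,70.5,88.5)])
E
```

```text
72 [[502.51461281 -46.07251914]] [[499.66441556 -43.5456099 ]]
82 [[499.39687518 -45.92545664]] [[498.50260344 -43.0572387 ]]
92 [[496.27913755 -45.77839415]] [[497.34079133 -42.56886749]]
(array([498.6, -44.4,  83.7]), np.float64(3.0))
from yaw 87.7: shift [51.  -6.7 -0.4] turn [-0.8 -0.   0.1] rows>= 0.8
from yaw 88.5: shift [29.5  0.   0. ] turn [0. 0. 0.] rows>= 0.5
```

>>> {"op": "step_arm", "data": {
  "commands": [0.025,-0.004,0,-0.8,0,0,0.07,0.025,-0.003,0,0,0,0,0.06,0.02,0,0,0,0,0,0.06,0.009,0,0,0,0,0,0.06,0,0,0,0,0,0,0.055],
  "squeeze": 12
}}

```text
clock: 5.1
eef_pos: [498.6, -45.4, 71.2]
eef_rot: [-1.471, 1.571, 0.073]
wrist_force: [0.4, -0.1, 0.4]
finger_gap: 55.5
```

```bash
python3 - <<'E'
from h import *
s=manip.read_state();print(s["eef_pos"],s["wrist_force"])
E
```

```text
[498.57705142 -45.35482908  71.23596166] [ 0.35559558 -0.06813608  0.35043067]
```

>>> {"op": "step_arm", "data": {
  "commands": [0,0,0,0,0,0,0.045,0,0,0,0,0,0,0.036,0,0,0,0,0,0,0.036,0,0,0,0,0,0,0.036,0,0,0,0,0,0,0.036]
}}

```text
clock: 5.72
eef_pos: [498.5, -45.5, 71.0]
eef_rot: [-2.733, 1.571, -1.189]
wrist_force: [0.9, 0.1, 0.9]
finger_gap: 35.9
```

>>> {"op": "step_arm", "data": {
  "commands": [-0.01,0,0,0,0,0,0.036,-0.03,0,0,0,0,0,0.036,-0.04,0,0,0,0,0,0.036,-0.04,0,0,0,0,0,0.036,0,0,0,0,0,0,0.036]
}}

```text
clock: 6.35
eef_pos: [499.7, -45.6, 194.4]
eef_rot: [-1.705, 1.565, -0.16]
wrist_force: [0.1, -0.0, -0.8]
finger_gap: 36.3
```

```bash
python3 look.py w3 wrist heatsink:62 fan:180; python3 - <<'E'
from h import *
t=View("top");print([ (f["score"],t.rect(f["pixels"],20)) for f in manip.outline_of("pink_foam","top")])
go([(600,120,180,90),(630,156,100,None),(630,156,40,None)])
E
```

```text
t 6.35 [499.7 -45.6 194.4] gap 36.3
heatsink 0.86 [249. 148.] rect [467.8 -46.3  44.9  22.8 -85.3]
heatsink 0.46 [230. 165.] rect [490.8 -46.6 114.3  56.2  -2.8]
fan 0.93 [147. 110.] rect [ 424.2 -112.4   25.7   23.4   74.3]
fan 0.56 [251. 181.] rect [473.  -44.7  30.5  27.5  -1.5]
fan 0.56 [160. 183.] rect [ 473.8 -108.1   26.1   23.9  -26.7]
[(0.6, array([629.8, 156.7, 111.9, 110.3, -89.4]))]
from yaw 88.5: shift [  9.8 -97.5 168. ] turn [-1.5  0.  -0.1] rows>= 3.1
from yaw 90.0: shift [ 80. -30.  36.] turn [0. 0. 0.] rows>= 1.5
from yaw 90.0: shift [60.  0.  0.] turn [0. 0. 0.] rows>= 1.0
```

View pics/w3.png

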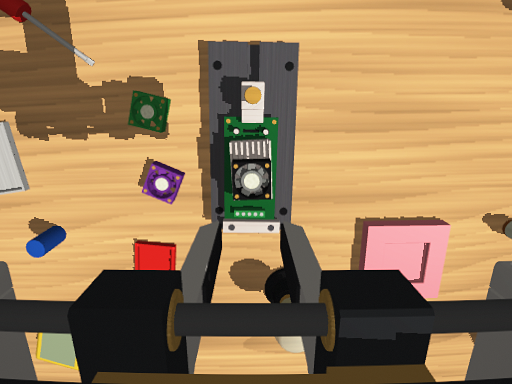

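```bash
python3 - <<'E'
from h import *
w=cv2.imread("pics/w3.png")[205:345,160:340];s=View("scene");p=s.proj(manip.read_state()["eef_pos"])[0].astype(int);print(p)
c=s.img[max(p[1]-75,0):p[1]+45,p[0]-70:p[0]+70,::-1]
a=cv2.resize(w,None,fx=3,fy=3,interpolation=cv2.INTER_CUBIC);b=cv2.resize(c,(int(c.shape[1]*420/c.shape[0]),420),interpolation=cv2.INTER_CUBIC)
o=np.hstack([a,b])
o=(255*(o/255.)**.55).astype(np.uint8)
o=cv2.resize(o,None,fx=.77,fy=.77);cv2.imwrite("pics/f.png",o);print(o.shape)
E
```

```text
[227 154]
(323, 793, 3)
```

View pics/f.png

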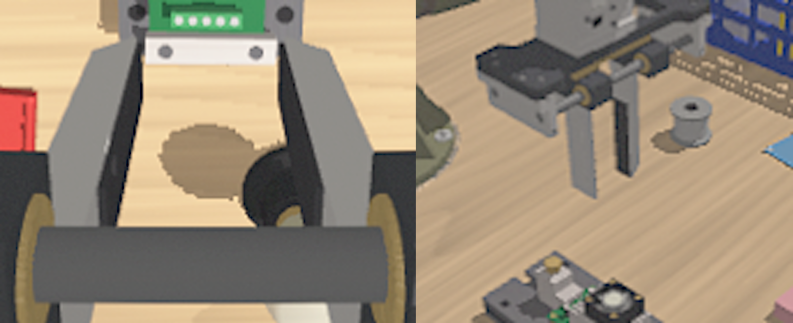

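```bash
python3 - <<'E'
from h import *
v=View("wrist")
f=[f for f in manip.outline_of("fan","wrist") if abs(f["centre"][1]-251)<15][0]
for z in(62,72,82):print(z,v.rect(f["pixels"],z),v.plane([f["centre"][::-1]],z))
h=manip.outline_of("heatsink","wrist")[0]
for z in(42,52,62):print(z,v.rect(h["pixels"],z))
go([(498.5,-45.5,100,88.5),(498.5,-45.5,64.5,88.5)])
E
```

```text
62 [501.  -45.7  45.6  42.5  -1.5] [[500.40949779 -44.36886251]]
72 [498.6 -45.6  44.2  41.2  -1.5] [[498.03454366 -44.3496327 ]]
82 [496.2 -45.6  42.8  39.9  -1.5] [[495.65958952 -44.33040289]]
42 [471.  -46.2  47.6  24.6 -87.2]
52 [469.6 -46.1  46.2  23.9 -87.2]
62 [468.2 -46.1  44.8  23.2 -87.2]
from yaw 88.5: shift [90.5 -0.2 -0.1] turn [-0.   0.  -0.1] rows>= 1.4
from yaw 88.5: shift [35.5  0.   0. ] turn [0. 0. 0.] rows>= 0.6
```

>>> {"op": "step_arm", "data": {
  "commands": [0.03,0,0,0,0,0,0.06,0.04,0,0,0,0,0,0.06,0.04,0,0,0,0,0,0.06,0.015,0,0,0,0,0,0.06,0.004,0,0,0,0,0,0.055],
  "squeeze": 12
}}

```text
clock: 7.42
eef_pos: [498.6, -45.5, 61.9]
eef_rot: [1.47, 1.57, 3.015]
wrist_force: [1.2, 0.3, 0.1]
finger_gap: 56.1
```

>>> {"op": "step_arm", "data": {
  "commands": [0,0,0,0,0,0,0.05,0,0,0,0,0,0,0.042,0,0,0,0,0,0,0.036,0,0,0,0,0,0,0.036,0,0,0,0,0,0,0.036]
}}

```text
clock: 8.05
eef_pos: [498.6, -45.5, 62.1]
eef_rot: [-1.749, 1.571, -0.205]
wrist_force: [-0.2, 0.1, 0.8]
finger_gap: 36.1
```

```bash
python3 - <<'E'
from h import *
w=View("wrist","w4");s=View("scene");p=s.proj(manip.read_state()["eef_pos"])[0].astype(int);print(p)
c=s.img[max(p[1]-60,0):p[1]+45,p[0]-60:p[0]+60,::-1]
a=w.img[90:330,150:350,::-1]
o=np.hstack([cv2.resize(i,(400,int(i.shape[0]*400/i.shape[1])),interpolation=cv2.INTER_CUBIC)[:350] for i in (a,c)])
o=(255*(o/255.)**.55).astype(np.uint8);cv2.imwrite("pics/f2.png",o)
E
```

```text
[230 195]
```

View pics/f2.png

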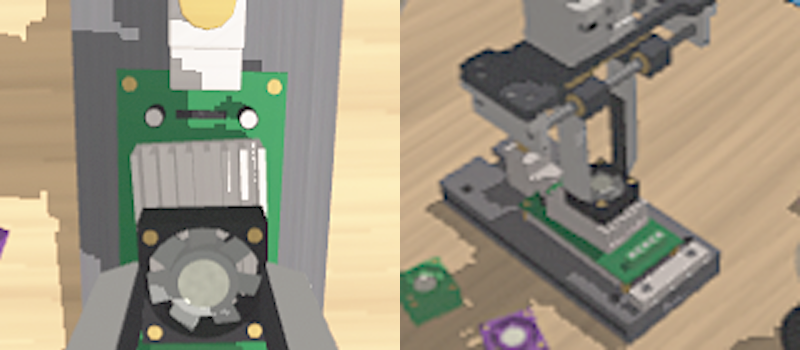

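>>> {"op": "step_arm", "data": {
  "commands": [-0.004,0,0,0,0,0,0.045,-0.004,0,0,0,0,0,0.045,0,0,0,0,0,0,0.035,0,0,0,0,0,0,0.025,0,0,0,0,0,0,0.02]
}}

```text
clock: 8.78
eef_pos: [498.5, -45.5, 69.8]
eef_rot: [1.245, 1.571, 2.789]
wrist_force: [-0.0, -1.1, -0.4]
finger_gap: 21.0
```

>>> {"op": "step_arm", "data": {
  "commands": [0,0,0,0,0,0,0.02,0,0,0,0,0,0,0.02,0,0,0,0,0,0,0.02]
}}

```text
clock: 9.15
eef_pos: [498.5, -45.5, 69.9]
eef_rot: [2.473, 1.571, -2.266]
wrist_force: [-0.4, -0.4, -0.0]
finger_gap: 20.2
```

```bash
python3 - <<'E'
from h import *
w=View("wrist","w5");s=View("scene");p=s.proj(manip.read_state()["eef_pos"])[0].astype(int);print(p)
c=s.img[max(p[1]-40,0):p[1]+40,p[0]-45:p[0]+45,::-1]
a=w.img[130:310,150:350,::-1]
o=np.hstack([cv2.resize(i,(400,int(i.shape[0]*400/i.shape[1])),interpolation=cv2.INTER_CUBIC)[:350] for i in (a,c)])
o=(255*(o/255.)**.55).astype(np.uint8);cv2.imwrite("pics/f3.png",o)
E
```

```text
[230 192]
```

View pics/f3.png

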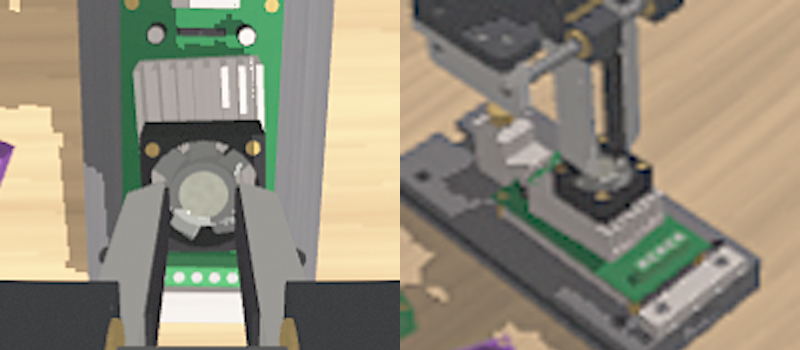

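>>> {"op": "step_arm", "data": {
  "commands": [-0.02,0,0,0,0,0,0.02,-0.02,0,0,0,0,0,0.02,0,0,0,0,0,0,0.02]
}}

```text
clock: 9.62
eef_pos: [499.2, -45.6, 111.0]
eef_rot: [-1.71, 1.568, -0.166]
wrist_force: [-0.0, 0.1, -0.0]
finger_gap: 20.2
```

```bash
python3 - <<'E'
from h import *
from scipy.optimize import least_squares
st=manip.read_state();print(st["eef_pos"],st["finger_gap"],st["joints"])
obs=[]
for n in("wrist","scene","top"):
    v=View(n); P=v.proj([498,-45,80])[0].astype(int)
    for f in manip.outline_of("fan",n):
        c=f["centre"][::-1]
        print(n,round(f["score"],2),np.round(c),v.rect(f["pixels"],82))
    print(" proj hub z82,72,62:",v.proj([[498.5,-45,82],[498.5,-45,72],[498.5,-45,62]]).round(0).tolist(),"tcp",v.proj(st["eef_pos"]).round(0))
    print(v.R.round(3).tolist(),v.o.round())
# known references: board (text z=40)/fixture (25) width in wrist
v=View("wrist")
for n,z in(("fixture",25),("board",40)):
    f=manip.outline_of(n,"wrist")
    if f: print(n,v.rect(f[0]["pixels"],z))
E
```

```text
[499.20703643 -45.57382122 110.95704309] 20.15657550586523 [-1.64115367e-01  2.65037005e-01  1.74288326e+00 -4.47916648e-06
  1.13121744e+00 -1.70839847e+00]
wrist 0.75 [251. 206.] [ 4.957e+02 -4.510e+01  4.550e+01  4.080e+01  4.000e-01]
wrist 0.61 [138. 202.] [ 492.  -131.    36.2   32.8  -26.1]
wrist 0.6 [122. 113.] [ 424.9 -137.8   36.9   34.1   74.6]
 proj hub z82,72,62: [[252.0, 208.0], [252.0, 204.0], [252.0, 200.0]] tcp [[251. 222.]]
[[0.027, -0.964, -0.265], [1.0, 0.026, 0.007], [-0.0, -0.266, 0.964]] [422. -44. 313.]
scene 0.66 [233. 193.] [ 5.057e+02 -5.330e+01  5.580e+01  5.400e+01  4.000e-01]
scene 0.56 [206. 238.] [ 560.6 -192.9   50.2   38.9  -25.7]
scene 0.5 [180. 222.] [ 484.3 -200.1   50.3   36.6  -16.9]
 proj hub z82,72,62: [[230.0, 189.0], [230.0, 192.0], [230.0, 195.0]] tcp [[230. 181.]]
[[0.76, -0.453, 0.466], [0.65, 0.521, -0.553], [0.008, 0.723, 0.69]] [ 946. -478.  670.]
top 0.67 [200. 160.] [615.5 147.2 105.7 104.2  88.8]
 proj hub z82,72,62: [[280.0, 211.0], [280.0, 211.0], [279.0, 211.0]] tcp [[281. 209.]]
[[0.02, 0.988, -0.15], [-1.0, 0.017, -0.019], [-0.016, 0.151, 0.988]] [398.  -1. 945.]
fixture [460.3 -43.4 213.6 101.7  -2.5]
board [480.5 -46.3  92.3  60.1  -2.6]
```

>>> {"op": "step_arm", "data": {
  "commands": [0.02,0,0,0,0,0,0.06,0.02,0,0,0,0,0,0.06,0.015,0,0,0,0,0,0.06,0,0,0,0,0,0,0.045,0,0,0,0,0,0,0.03],
  "squeeze": 5
}}

```text
clock: 10.7
eef_pos: [498.5, -45.5, 54.8]
eef_rot: [1.63, 1.571, -3.108]
wrist_force: [-0.4, 0.2, 0.1]
finger_gap: 45.6
```

>>> {"op": "step_arm", "data": {
  "commands": [0,0,0,0,0,0,0.03,0,0,0,0,0,0,0.03,0,0,0,0,0,0,0.03]
}}

```text
clock: 11.08
eef_pos: [498.5, -45.5, 55.0]
eef_rot: [-2.101, 1.571, -0.557]
wrist_force: [-0.9, 0.9, -0.6]
finger_gap: 45.9
```

```bash
python3 - <<'E'
from h import *
w=View("wrist","w6");s=View("scene","s6");p=s.proj(manip.read_state()["eef_pos"])[0].astype(int);print(p)
c=s.img[p[1]-45:p[1]+35,p[0]-45:p[0]+45,::-1]
a=w.img[130:310,150:350,::-1]
o=np.hstack([cv2.resize(i,(400,int(i.shape[0]*400/i.shape[1])),interpolation=cv2.INTER_CUBIC)[:350] for i in (a,c)])
o=(255*(o/255.)**.45).astype(np.uint8);cv2.imwrite("pics/f4.png",o)
E
```

```text
[230 197]
```

View pics/f4.png

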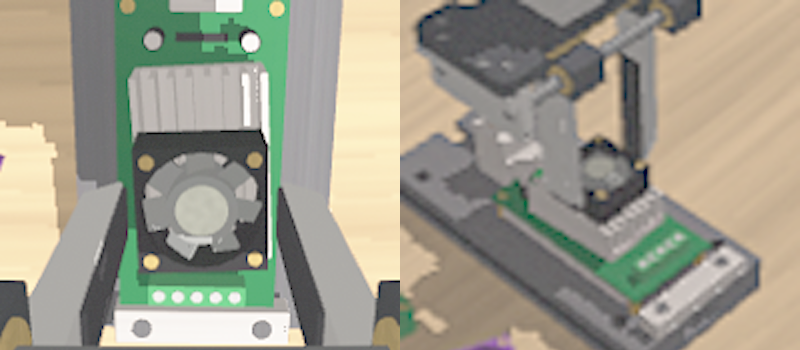

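>>> {"op": "step_arm", "data": {
  "commands": [0,0,0,0,0,0,0.03,0,0,0,0,0,0,0.03,0,0,0,0,0,0,0.03],
  "squeeze": 12
}}

```text
clock: 11.55
eef_pos: [498.6, -45.5, 54.9]
eef_rot: [-0.624, 1.571, 0.92]
wrist_force: [-0.0, 0.8, -0.3]
finger_gap: 45.0
```

```bash
python3 - <<'E'
from h import *
s=View("scene");w=View("wrist")
for z in(55,79):
  for y in(-22.5,-35,22.5):
    for x in(-8,8):
      P=[498.6+x,-45.5+y,z]
      print(z,y,x,"scene crop",((s.proj(P)[0]-[185,152])*4.44+[400,0]).round(),"wrist crop",((w.proj(P)[0]-[150,130])*2).round())
i=s.img[140:215,195:255,::-1]
i=cv2.resize(i,(600,750),interpolation=cv2.INTER_NEAREST)[:600]
cv2.imwrite("pics/s7.png",(255*(i/255.)**.45).astype(np.uint8))
E
```

```text
55 -22.5 -8 scene crop [564. 215.] wrist crop [135. 164.]
55 -22.5 8 scene crop [584. 229.] wrist crop [138. 208.]
55 -35 -8 scene crop [548. 227.] wrist crop [ 99. 165.]
55 -35 8 scene crop [568. 241.] wrist crop [102. 209.]
55 22.5 -8 scene crop [618. 173.] wrist crop [268. 161.]
55 22.5 8 scene crop [639. 186.] wrist crop [268. 205.]
79 -22.5 -8 scene crop [561. 184.] wrist crop [127. 190.]
79 -22.5 8 scene crop [582. 198.] wrist crop [130. 238.]
79 -35 -8 scene crop [545. 197.] wrist crop [ 86. 191.]
79 -35 8 scene crop [566. 210.] wrist crop [ 90. 239.]
79 22.5 -8 scene crop [617. 143.] wrist crop [276. 186.]
79 22.5 8 scene crop [638. 155.] wrist crop [276. 235.]
```

View pics/s7.png

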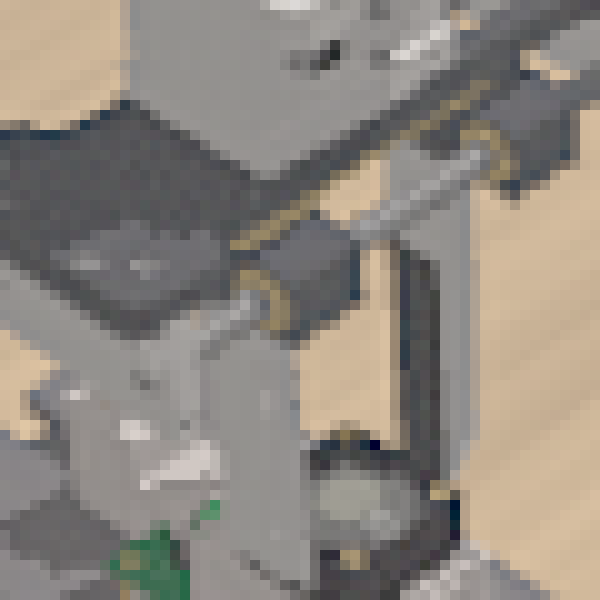

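>>> {"op": "step_arm", "data": {
  "commands": [0,0,0,0,0,0,0.06,0,0,0,0,0,0,0.06,0.008,0,0,0,0,0,0.06,0,0,0,0,0,0,0.045,0,0,0,0,0,0,0.03]
}}

```text
clock: 12.28
eef_pos: [498.5, -45.5, 46.8]
eef_rot: [1.567, 1.571, 3.111]
wrist_force: [-0.1, -0.7, 0.9]
finger_gap: 46.1
```

>>> {"op": "step_arm", "data": {
  "commands": [0,0,0,0,0,0,0.03,0,0,0,0,0,0,0.03,0,0,0,0,0,0,0.03]
}}

```text
clock: 12.65
eef_pos: [498.6, -45.5, 47.0]
eef_rot: [-1.891, 1.571, -0.347]
wrist_force: [-1.1, 0.3, -1.0]
finger_gap: 46.0
```

```bash
python3 - <<'E'
from h import *
w=View("wrist","w7")
a=w.img[120:300,150:350,::-1]
o=cv2.resize(a,(600,540),interpolation=cv2.INTER_CUBIC)
cv2.imwrite("pics/f5.png",(255*(o/255.)**.45).astype(np.uint8))
for f in manip.outline_of("fan","wrist"): print(f["centre"],w.rect(f["pixels"],82))
E
```

```text
[117.4, 85.3] [ 425.1 -130.    35.8   31.4   73.7]
[236.5, 247.8] [ 4.941e+02 -4.590e+01  4.550e+01  4.020e+01 -3.000e-01]
[228.2, 112.0] [ 486.4 -124.5   36.    32.5  -25.3]
```

View pics/f5.png

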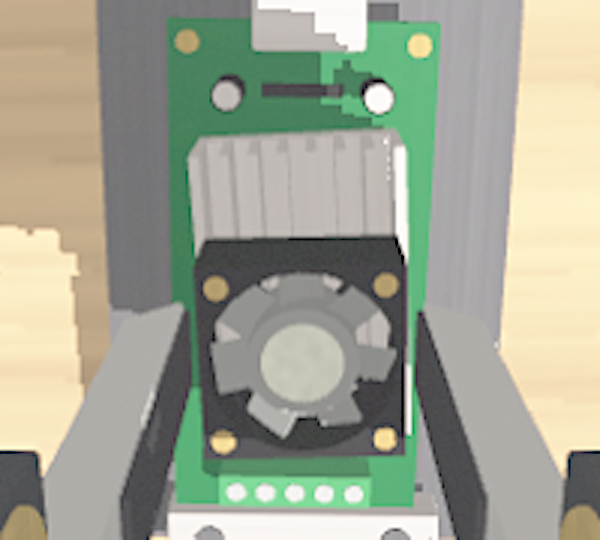

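>>> {"op": "step_arm", "data": {
  "commands": [-0.004,0,0,0,0,0,0.03,-0.004,0,0,0,0,0,0.03,0,0,0,0,0,0,0.03,0,0,0,0,0,0,0.03]
}}

```text
clock: 13.25
eef_pos: [498.5, -45.5, 55.0]
eef_rot: [-1.873, 1.571, -0.328]
wrist_force: [-0.1, 0.4, 0.2]
finger_gap: 45.8
```

```bash
python3 - <<'E'
from h import *
w=View("wrist","w8");st=manip.read_state();print(st["eef_pos"],st["finger_gap"],st["wrist_force"])
for n in("fan","heatsink","dog","board"):
  for f in manip.outline_of(n,"wrist")[:3]: print(n,np.round(f["centre"][::-1],1),w.rect(f["pixels"],82))
a=w.img[120:300,150:350,::-1]
o=cv2.resize(a,(600,540),interpolation=cv2.INTER_CUBIC)
cv2.imwrite("pics/f6.png",(255*(o/255.)**.45).astype(np.uint8))
# fan & heatsink displacement vs board via image of static dog: edges
E
```

```text
[498.46359952 -45.46029261  54.87466109] 45.89062844007269 [-0.25873578 -0.00126453 -0.77096362]
fan [249.4 235.9] [ 4.976e+02 -4.600e+01  4.780e+01  4.210e+01 -3.000e-01]
fan [ 91.9 117.7] [ 425.  -131.1   35.4   31.1   74. ]
heatsink [251.1 179.8] [463.1 -45.9  39.3  21.8  90. ]
dog [254.4  99.1] [419.1 -42.4  37.   21.5  -2.3]
board [249.8 238. ] [ 4.976e+02 -4.610e+01  4.820e+01  4.230e+01 -3.000e-01]
```

```bash
python3 - <<'E'
import cv2
a=cv2.imread("pics/w7.png");b=cv2.imread("pics/w8.png")
for n,(c0,c1,r0,r1) in dict(fins=(213,286,164,196),fan=(216,286,202,262),caps=(218,282,140,160),holes=(207,298,125,145)).items():
    t=a[r0:r1,c0:c1]; s=b[r0-25:r1+25,c0-20:c1+20]
    m=cv2.matchTemplate(s,t,cv2.TM_CCOEFF_NORMED);_,q,_,l=cv2.minMaxLoc(m);print(n,round(q,2),l[0]-20,l[1]-25)
E
```

```text
fins 0.7 -1 -2
fan 0.97 0 0
caps 0.9 -1 -2
holes 0.93 -1 -1
```

```bash
python3 - <<'E'
from h import *
go([(500,-45.5,110,88.5),(630,156,110,90)])
E
```

```text
from yaw 88.5: shift [-55.1  -1.5   0. ] turn [-0. -0. -0.] rows>= 0.9
from yaw 88.5: shift [   0.  -124.7  204.8] turn [-1.5  0.   0. ] rows>= 3.8
```

>>> {"op": "step_arm", "data": {
  "commands": [-0.02,0,0,0,0,0,0.03,-0.035,0,0,0,0,0,0.03,0,-0.01,0.01,0,0,0,0.03,0,-0.02,0.033,0,0,0,0.03,0,-0.025,0.043,0,0,0,0.03]
}}

```text
clock: 14.12
eef_pos: [556.3, 39.9, 109.1]
eef_rot: [1.648, 1.57, -3.092]
wrist_force: [0.2, -1.5, 0.2]
finger_gap: 45.9
```

>>> {"op": "step_arm", "data": {
  "commands": [0,-0.025,0.043,0,0,0,0.03,0,-0.025,0.043,-1.5,0,0,0.03,0,-0.015,0.023,0,0,0,0.03,0,-0.005,0.01,0,0,0,0.03,0,0,0,0,0,0,0.03]
}}

```text
clock: 14.75
eef_pos: [627.7, 156.8, 109.0]
eef_rot: [1.83, 1.57, -2.883]
wrist_force: [-0.3, -0.6, -0.8]
finger_gap: 45.7
```

```bash
python3 look.py w9 wrist fan:143 pink_foam:20
```

```text
t 14.75 [627.7 156.8 109. ] gap 45.7
fan 0.63 [250. 238.] rect [623.7 156.2  45.8  40.5   1.3]
pink_foam 0.62 [253. 172.] rect [629.7 158.3 111.5 109.5  89.6]
```

View pics/w9.png

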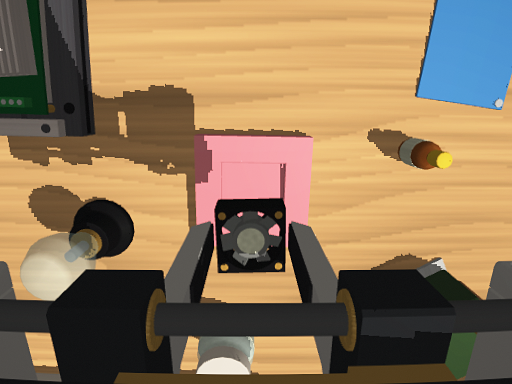

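>>> {"op": "step_arm", "data": {
  "commands": [0.02,-0.003,0.001,0,0,0,0.03,0.04,0,0,0,0,0,0.03,0.03,0,0,0,0,0,0.03,0.01,0,0,0,0,0,0.03,0,0,0,0,0,0,0.03]
}}

```text
clock: 15.52
eef_pos: [630.9, 157.4, 9.6]
eef_rot: [1.766, 1.57, -2.947]
wrist_force: [1.0, -0.1, -0.2]
finger_gap: 45.8
```

```bash
python3 - <<'E'
from h import *
w=View("wrist","w10");st=manip.read_state();print(st["eef_pos"],st["wrist_force"])
for n,z in(("fan",43),("pink_foam",20)):
  for f in manip.outline_of(n,"wrist")[:1]: print(n,np.round(f["centre"][::-1],1),w.rect(f["pixels"],z))
s=View("scene");P=s.proj([630,157,30])[0].astype(int)
i=np.hstack([cv2.resize(s.img[P[1]-40:P[1]+30,P[0]-45:P[0]+45,::-1],(450,350),interpolation=cv2.INTER_CUBIC),cv2.resize(w.img[120:300,170:350,::-1],(350,350),interpolation=cv2.INTER_CUBIC)])
cv2.imwrite("pics/p13.png",(255*(i/255.)**.6).astype(np.uint8))
E
```

```text
[631.4908209  157.57755957  10.5702768 ] [0.53543845 0.74858796 0.07937691]
fan [248.5 236.2] [627.4 156.8  46.5  40.6   1.1]
pink_foam [254.3 190.8] [615.7 158.2 110.7  81.6  89. ]
```

View pics/p13.png

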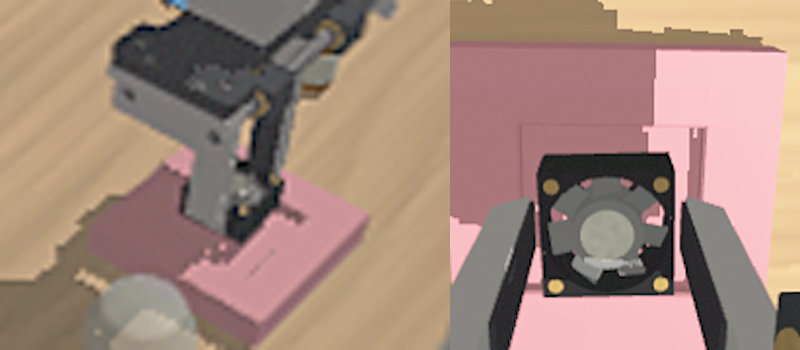

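>>> {"op": "step_arm", "data": {
  "commands": [0.004,0.0005,0,0,0,0,0.03,0.004,0,0,0,0,0,0.03,0,0,0,0,0,0,0.03,0,0,0,0,0,0,0.03]
}}

```text
clock: 16.23
eef_pos: [630.6, 157.7, 2.0]
eef_rot: [-0.942, 1.571, 0.628]
wrist_force: [-0.8, 0.9, -0.1]
finger_gap: 45.8
```

>>> {"op": "step_arm", "data": {
  "commands": [0.0015,0,0,0,0,0,0.03,0,0,0,0,0,0,0.03]
}}

```text
clock: 16.48
eef_pos: [630.5, 157.7, 0.3]
eef_rot: [1.848, 1.571, -2.865]
wrist_force: [-0.4, -0.5, -0.5]
finger_gap: 45.8
```

>>> {"op": "step_arm", "data": {
  "commands": [0.001,0,0,0,0,0,0.03,0,0,0,0,0,0,0.03]
}}

```text
clock: 16.73
eef_pos: [630.5, 157.6, -0.6]
eef_rot: [1.861, 1.571, -2.852]
wrist_force: [0.6, 0.7, -0.2]
finger_gap: 45.5
```

>>> {"op": "step_arm", "data": {
  "commands": [0.001,0,0,0,0,0,0.03,0,0,0,0,0,0,0.03]
}}

```text
clock: 16.98
eef_pos: [630.7, 157.7, -1.3]
eef_rot: [-1.503, 1.571, 0.068]
wrist_force: [-0.6, 0.8, 1.1]
finger_gap: 46.0
```

>>> {"op": "step_arm", "data": {
  "commands": [0.0005,0,0,0,0,0,0.03,0,0,0,0,0,0,0.03]
}}

```text
clock: 17.23
eef_pos: [630.7, 157.7, -1.5]
eef_rot: [-1.401, 1.57, 0.17]
wrist_force: [-2.0, -0.4, 7.3]
finger_gap: 45.7
```

>>> {"op": "step_arm", "data": {
  "commands": [0.0005,0,0,0,0,0,0.03,0,0,0,0,0,0,0.03]
}}

```text
clock: 17.48
eef_pos: [630.8, 157.7, -1.5]
eef_rot: [-1.457, 1.57, 0.114]
wrist_force: [-4.8, -0.8, 10.1]
finger_gap: 45.9
```

>>> {"op": "step_arm", "data": {
  "commands": [-0.001,0,0,0,0,0,0.046,0,0,0,0,0,0,0.052,0,0,0,0,0,0,0.06,-0.01,0,0,0,0,0,0.06,-0.03,0,0,0,0,0,0.06]
}}

```text
clock: 18.1
eef_pos: [629.8, 157.5, 38.1]
eef_rot: [1.767, 1.568, -2.945]
wrist_force: [-0.7, -0.2, -0.3]
finger_gap: 60.1
```

>>> {"op": "step_arm", "data": {
  "commands": [-0.04,0,0,0,0,0,0.06,-0.03,0,0,0,0,0,0.06,0,0,0,0,0,0,0.06]
}}

```text
clock: 18.48
eef_pos: [631.8, 157.9, 111.5]
eef_rot: [-1.385, 1.566, 0.185]
wrist_force: [-0.9, 0.0, -1.0]
finger_gap: 59.8
```

```bash
python3 look.py w11 wrist fan:34 pink_foam:20; python3 - <<'E'
from h import *
go([(480,-45,110,88)])
E
```

```text
t 18.475 [631.8 157.9 111.5] gap 59.8
fan 0.62 [248. 189.] rect [627.1 156.8  44.6  39.4   1. ]
pink_foam 0.78 [258. 174.] rect [631.7 158.  112.8 110.2  -1.1]
from yaw 90.0: shift [  -2.4  150.  -202.6] turn [ 2.  -0.  -0.1] rows>= 4.0
```

>>> {"op": "step_arm", "data": {
  "commands": [0,0.02,-0.027,0,0,0,0.075,0,0.035,-0.047,1,0,0,0.075,0,0.035,-0.048,0,0,0,0.075,0,0.035,-0.048,1,0,0,0.075,0,0.025,-0.033,0,0,0,0.075]
}}

```text
clock: 19.25
eef_pos: [475.7, -44.6, 107.4]
eef_rot: [1.499, 1.569, 3.033]
wrist_force: [-0.0, -0.1, 0.5]
finger_gap: 74.9
```

>>> {"op": "step_arm", "data": {
  "commands": [0,0,0,0,0,0,0.075,0,0,0,0,0,0,0.075]
}}

```text
clock: 19.5
eef_pos: [477.8, -42.8, 108.0]
eef_rot: [1.236, 1.57, 2.772]
wrist_force: [-0.4, 0.7, -0.2]
finger_gap: 74.8
```

```bash
python3 look.py w12 wrist heatsink:62 board:40 dog:76 fixture:25; python3 look.py t12 top heatsink:62 steel_dish:10;python3 - <<'E'
from h import *
go([(480,-45,35,88)])
E
```

```text
t 19.5 [477.8 -42.8 108. ] gap 74.8
heatsink 0.58 [248. 211.] rect [ 4.891e+02 -4.550e+01  6.870e+01  4.450e+01  4.000e-01]
board 0.67 [246. 178.] rect [494.4 -46.8 120.   60.1  -2.5]
dog 0.69 [250. 128.] rect [417.4 -41.8  36.5  22.7  -2.8]
fixture 0.73 [264. 126.] rect [467.3 -44.2 229.  102.1  -2.6]
t 19.75 [477.9 -42.5 108.2] gap 75.2
steel_dish 0.69 [406. 220.] rect [ 480.3 -379.2   87.8   75.3    5.9]
from yaw 88.0: shift [73.3 -2.3 -2.1] turn [ 0.  0. -0.] rows>= 1.2
```

```bash
python3 - <<'E'
from h import *
go([(491,-45.5,60,89.5),(491,-45.5,25,89.5)])
E
```

```text
from yaw 88.0: shift [ 48.3 -13.3  -2.2] turn [-1.5  0.  -0. ] rows>= 0.8
from yaw 89.5: shift [35.  0.  0.] turn [0. 0. 0.] rows>= 0.6
```

>>> {"op": "step_arm", "data": {
  "commands": [0.02,-0.006,-0.002,-1.5,0,0,0.065,0.03,-0.007,0,0,0,0,0.065,0.02,0,0,0,0,0,0.065,0.01,0,0,0,0,0,0.062,0.002,0,0,0,0,0,0.062]
}}

```text
clock: 20.52
eef_pos: [490.6, -45.3, 26.3]
eef_rot: [1.472, 1.57, 3.034]
wrist_force: [-0.8, 0.6, -0.5]
finger_gap: 61.9
```

>>> {"op": "step_arm", "data": {
  "commands": [0,0,0,0,0,0,0.055,0,0,0,0,0,0,0.05,0,0,0,0,0,0,0.04,0,0,0,0,0,0,0.035,0,0,0,0,0,0,0.035],
  "squeeze": 20
}}

```text
clock: 21.15
eef_pos: [490.9, -45.5, 26.9]
eef_rot: [-1.7, 1.57, -0.138]
wrist_force: [-1.8, -0.4, 5.2]
finger_gap: 44.0
```

```bash
python3 look.py w13 wrist heatsink:62 board:40
```

```text
t 21.15 [490.9 -45.5  26.9] gap 44.0
heatsink 0.75 [250. 232.] rect [488.5 -46.2  69.8  44.1   1.4]
heatsink 0.32 [454. 349.] rect [576.4  91.9  39.   20.1  -1.4]
```

>>> {"op": "step_arm", "data": {
  "commands": [0,0,0,0,0,0,0.035,-0.001,0,0,0,0,0,0.035]
}}

```text
clock: 21.55
eef_pos: [490.5, -45.4, 27.4]
eef_rot: [1.545, 1.571, 3.107]
wrist_force: [-0.1, 0.4, -0.5]
finger_gap: 43.8
```

>>> {"op": "step_arm", "data": {
  "commands": [-0.005,0,0,0,0,0,0.035,0,0,0,0,0,0,0.035]
}}

```text
clock: 21.8
eef_pos: [490.8, -45.4, 32.8]
eef_rot: [-1.735, 1.57, -0.174]
wrist_force: [-0.1, -0.3, -0.9]
finger_gap: 43.8
```

```bash
python3 - <<'E'
from h import *
v=View("wrist","w14");st=manip.read_state()
f=manip.outline_of("heatsink","wrist")[0]
print(st["eef_pos"],st["wrist_force"],st["moment"],np.round(f["centre"],1),v.rect(f["pixels"],62))
import cv2
a=cv2.imread("pics/w13.png");b=cv2.imread("pics/w14.png")
c0,c1,r0,r1=215,290,195,235
for n,(c0,c1,r0,r1) in dict(fins=(213,286,205,240),caps=(210,290,140,165)).items():
    m=cv2.matchTemplate(b[r0-25:r1+25,c0-20:c1+20],a[r0:r1,c0:c1],cv2.TM_CCOEFF_NORMED);_,q,_,l=cv2.minMaxLoc(m);print(n,round(q,2),l[0]-20,l[1]-25)
i=np.hstack([cv2.resize(v.img[100:300,150:350,::-1],(500,500)),cv2.resize(View("scene").img[150:230,190:250,::-1],(300,400))[:400] if 0 else np.zeros((500,1,3),np.uint8)])
cv2.imwrite("pics/p14.png",(255*(i/255.)**.5).astype(np.uint8))
E
```

```text
[490.69897412 -45.42460793  32.58118688] [ 0.20744246 -0.27035357 -1.210656  ] [ 0.0091204  -0.00341182  0.0285539 ] [231.2 251.2] [491.  -46.3  71.6  45.8   1.4]
fins 1.0 0 0
caps 0.97 0 -1
```

View pics/p14.png

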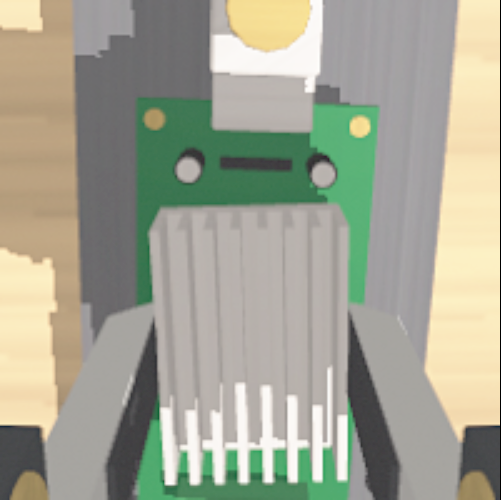

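```bash
python3 - <<'E'
from h import *
go([(491,-45.5,105,None),(481,-381,105,None),(481,-381,105,96)])
E
```

```text
from yaw 89.5: shift [-72.6  -0.4  -0.1] turn [ 0.  0. -0.] rows>= 1.2
from yaw 89.5: shift [   0.     6.9 -335.6] turn [0. 0. 0.] rows>= 5.4
from yaw 89.5: shift [0. 0. 0.] turn [-6.5  0.   0. ] rows>= 0.6
```

>>> {"op": "step_arm", "data": {
  "commands": [-0.015,0,0,0,0,0,0.035,-0.03,0,0,0,0,0,0.035,-0.025,0,-0.015,0,0,0,0.035,0,0.001,-0.035,0,0,0,0.035,0,0.001,-0.05,0,0,0,0.035]
}}

```text
clock: 22.52
eef_pos: [488.0, -146.0, 103.9]
eef_rot: [-1.839, 1.569, -0.276]
wrist_force: [1.4, 0.2, -1.5]
finger_gap: 44.0
```

>>> {"op": "step_arm", "data": {
  "commands": [0,0.001,-0.05,0,0,0,0.035,0,0.001,-0.05,0,0,0,0.035,0,0.001,-0.05,0,0,0,0.035,0,0.001,-0.045,-3,0,0,0.035,0,0,-0.035,-3.5,0,0,0.035]
}}

```text
clock: 23.15
eef_pos: [483.1, -377.2, 103.4]
eef_rot: [-2.465, 1.57, -0.789]
wrist_force: [-0.1, 0.5, -1.1]
finger_gap: 43.8
```

>>> {"op": "step_arm", "data": {
  "commands": [0,0,-0.01,0,0,0,0.035,0,0,0,0,0,0,0.035]
}}

```text
clock: 23.4
eef_pos: [484.5, -385.0, 102.7]
eef_rot: [0.101, 1.571, 1.775]
wrist_force: [0.5, 1.2, -0.9]
finger_gap: 44.2
```

```bash
python3 look.py w15 wrist heatsink:140 steel_dish:10; python3 - <<'E'
from h import *
print(manip.read_state()["joints"])
go([(481,-381,50,96)])
E
```

```text
t 23.4 [ 484.5 -385.   102.7] gap 44.2
heatsink 0.94 [249. 230.] rect [ 481.5 -386.    68.3   43.4    7.7]
steel_dish 0.87 [252. 158.] rect [ 458.1 -386.3   70.1   49.3  -83.1]
[-7.29397224e-01  5.22260883e-01  1.40113052e+00  1.27860295e-04
  1.21817307e+00 -2.40510020e+00]
from yaw 96.0: shift [52.8  3.4  3.5] turn [0. 0. 0.] rows>= 0.8
```

>>> {"op": "step_arm", "data": {
  "commands": [0.02,0.0035,0.0025,0,0,0,0.035,0.03,0,0,0,0,0,0.035,0.03,0,0,0,0,0,0.035,0.015,0,0,0,0,0,0.035,0,0,0,0,0,0,0.035]
}}

```text
clock: 24.18
eef_pos: [480.7, -382.5, 7.1]
eef_rot: [0.733, 1.57, 2.409]
wrist_force: [0.6, 1.8, -1.9]
finger_gap: 43.5
```

>>> {"op": "step_arm", "data": {
  "commands": [0.005,0,0,0,0,0,0.035,0,0,0,0,0,0,0.035]
}}

```text
clock: 24.42
eef_pos: [481.0, -383.3, 3.0]
eef_rot: [-2.412, 1.57, -0.737]
wrist_force: [-0.2, 0.9, -1.1]
finger_gap: 44.0
```

```bash
python3 look.py w16 wrist heatsink:38 steel_dish:10
```

```text
t 24.425 [ 481.  -383.3    3. ] gap 44.0
heatsink 0.76 [250. 231.] rect [ 478.7 -383.9   69.5   45.     7.1]
steel_dish 0.59 [253. 173.] rect [ 455.9 -386.    71.    47.3  -83. ]
```

>>> {"op": "step_arm", "data": {
  "commands": [0.006,0.001,0.001,0,0,0,0.035,0.004,0,0,0,0,0,0.035,0,0,0,0,0,0,0.035,0.001,0,0,0,0,0,0.035,0,0,0,0,0,0,0.035]
}}

```text
clock: 25.2
eef_pos: [479.7, -382.3, -8.5]
eef_rot: [-2.188, 1.571, -0.513]
wrist_force: [0.6, 0.2, -1.2]
finger_gap: 43.7
```

>>> {"op": "step_arm", "data": {
  "commands": [0.0008,0,0,0,0,0,0.035,0,0,0,0,0,0,0.035]
}}

```text
clock: 25.45
eef_pos: [479.7, -382.3, -9.4]
eef_rot: [-1.309, 1.571, 0.366]
wrist_force: [-0.7, -0.4, -0.9]
finger_gap: 43.8
```

>>> {"op": "step_arm", "data": {
  "commands": [0.0007,0,0,0,0,0,0.035,0,0,0,0,0,0,0.035]
}}

```text
clock: 25.7
eef_pos: [479.7, -382.3, -10.0]
eef_rot: [-2.457, 1.571, -0.782]
wrist_force: [0.3, 0.6, -1.0]
finger_gap: 44.0
```

>>> {"op": "step_arm", "data": {
  "commands": [0.0006,0,0,0,0,0,0.035,0,0,0,0,0,0,0.035]
}}

```text
clock: 25.95
eef_pos: [479.7, -382.3, -10.0]
eef_rot: [-2.316, 1.571, -0.64]
wrist_force: [-1.9, 2.0, 5.9]
finger_gap: 43.9
```

>>> {"op": "step_arm", "data": {
  "commands": [0.0005,0,0,0,0,0,0.035,0,0,0,0,0,0,0.035]
}}

```text
clock: 26.2
eef_pos: [479.7, -382.3, -10.1]
eef_rot: [-2.528, 1.571, -0.853]
wrist_force: [-4.5, 3.9, 11.4]
finger_gap: 43.9
```

>>> {"op": "step_arm", "data": {
  "commands": [0.0005,0,0,0,0,0,0.035,0,0,0,0,0,0,0.035]
}}

```text
clock: 26.45
eef_pos: [479.8, -382.3, -10.1]
eef_rot: [-2.467, 1.57, -0.792]
wrist_force: [-6.4, 4.8, 16.7]
finger_gap: 43.8
```

>>> {"op": "step_arm", "data": {
  "commands": [-0.0013,0,0,0,0,0,0.044,0,0,0,0,0,0,0.05,0,0,0,0,0,0,0.06,-0.01,0,0,0,0,0,0.06,-0.03,0,0,0,0,0,0.06]
}}

```text
clock: 27.08
eef_pos: [479.1, -381.7, 29.3]
eef_rot: [0.729, 1.568, 2.404]
wrist_force: [0.6, -0.7, 0.3]
finger_gap: 59.9
```

>>> {"op": "step_arm", "data": {
  "commands": [-0.04,0,0,0,0,0,0.06,-0.04,0,0,0,0,0,0.06,0,0,0,0,0,0,0.06]
}}

```text
clock: 27.45
eef_pos: [480.8, -383.3, 113.6]
eef_rot: [-2.411, 1.565, -0.736]
wrist_force: [-0.5, -1.1, -0.0]
finger_gap: 60.2
```

```bash
python3 look.py w17 wrist heatsink:25 steel_dish:10; python3 - <<'E'
from h import *
go([(420,-43,115,None),(420,-43,115,88)])
E
```

```text
t 27.45 [ 480.8 -383.3  113.6] gap 60.2
heatsink 0.96 [250. 182.] rect [ 478.5 -382.9   68.1   44.1    7.7]
steel_dish 0.75 [228. 175.] rect [ 478.5 -383.5   93.3   70.7    6.8]
from yaw 96.0: shift [ -5.8  23.7 343.2] turn [ 0.   0.1 -0.1] rows>= 5.5
from yaw 96.0: shift [0. 0. 0.] turn [8. 0. 0.] rows>= 0.7
```

>>> {"op": "step_arm", "data": {
  "commands": [0,0.002,0.02,0,0,0,0.05,0,0.003,0.045,0,0,0,0.05,0,0.004,0.055,0,0,0,0.05,0,0.004,0.055,0,0,0,0.05,0,0.004,0.055,0,0,0,0.05]
}}

```text
clock: 28.22
eef_pos: [437.7, -153.4, 108.5]
eef_rot: [1.017, 1.569, 2.692]
wrist_force: [0.3, 0.5, 0.7]
finger_gap: 50.0
```

>>> {"op": "step_arm", "data": {
  "commands": [0,0.004,0.055,0,0,0,0.05,0,0.003,0.045,4,0,0,0.05,0,0,0.013,4,0,0,0.05,0,0,0,0,0,0,0.05,0,0,0,0,0,0,0.05]
}}

```text
clock: 28.85
eef_pos: [420.8, -44.1, 109.2]
eef_rot: [1.506, 1.57, 3.042]
wrist_force: [0.3, -1.0, -0.3]
finger_gap: 50.0
```

```bash
python3 look.py w18 wrist dog:76 dog:63 fixture:25 board:40; python3 - <<'E'
from h import *
go([(414,-42,60,87.6),(414,-42,12,87.6)])
i=cv2.imread("pics/w18.png")[90:270,170:330];i=cv2.resize(i,(533,600),interpolation=cv2.INTER_CUBIC)
cv2.imwrite("pics/p15.png",(255*(i/255.)**.6).astype(np.uint8))
E
```

```text
t 28.85 [420.8 -44.1 109.2] gap 50.0
dog 0.59 [255. 192.] rect [408.1 -42.1  43.5  22.1  -2. ]
dog 0.59 [255. 192.] rect [411.6 -42.1  45.9  23.3  -2. ]
fixture 0.92 [252. 164.] rect [448.1 -43.  188.7 102.   -2. ]
board 0.86 [252. 256.] rect [482.2 -46.1 101.2  60.9  -3.3]
from yaw 88.0: shift [49.5  7.   1.7] turn [ 0.4  0.  -0. ] rows>= 0.8
from yaw 87.6: shift [48.  0.  0.] turn [0. 0. 0.] rows>= 0.8
```

View pics/p15.png

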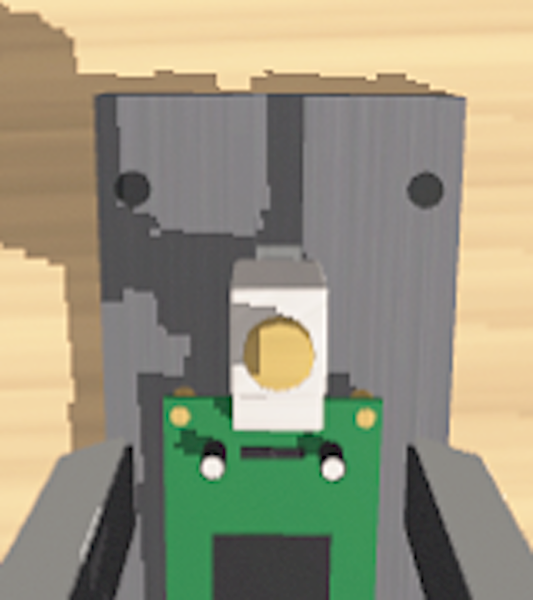

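```bash
python3 - <<'E'
from h import *
v=View("wrist");f=lambda x,y:[x/3.33+170,y/3.33+90]
print("screw",v.plane([f(279,352)],76),"near edge",v.plane([f(232,290),f(325,290)],63),"front bottom",v.plane([f(279,258)],25))
print("plate end",v.plane([f(95,95),f(466,98)],25),"slot",v.plane([f(267,97),f(303,97)],25))
E
```

```text
screw [[411.66076588 -41.49410699]] near edge [[399.26501031 -52.40691127]
 [400.07653177 -29.77137085]] front bottom [[398.98828109 -40.57293047]]
plate end [[352.76077099 -88.43641263]
 [357.09506571  11.10425114]] slot [[355.03488257 -42.32458488]
 [355.37744544 -32.67685787]]
```

>>> {"op": "step_arm", "data": {
  "commands": [0.02,0.004,0.0025,0.5,0,0,0.05,0.03,0.004,0,0,0,0,0.05,0.03,0,0,0,0,0,0.048,0.015,0,0,0,0,0,0.045,0.002,0,0,0,0,0,0.045]
}}

```text
clock: 29.78
eef_pos: [412.6, -40.8, 12.0]
eef_rot: [1.428, 1.569, 2.955]
wrist_force: [0.3, 0.2, 0.5]
finger_gap: 45.0
```

```bash
python3 - <<'E'
from h import *
s=manip.read_state();print(s["eef_pos"],s["wrist_force"],s["finger_gap"]);go([(413.5,-41.5,12,87.5)])
E
```

```text
[412.57376851 -40.79691567  11.97914792] [0.26820862 0.19026405 0.52240853] 44.96456131521874
from yaw 87.5: shift [-0.  -1.  -0.7] turn [-0.   0.  -0.1] rows>= 0.0
```

Close on the dog's block.

>>> {"op": "step_arm", "data": {
  "commands": [0,-0.001,-0.0005,0,0,0,0.038,0,0,0,0,0,0,0.03,0,0,0,0,0,0,0.024,0,0,0,0,0,0,0.018,0,0,0,0,0,0,0.015],
  "squeeze": 30
}}

```text
clock: 30.4
eef_pos: [414.3, -41.4, 13.1]
eef_rot: [-1.849, 1.57, -0.322]
wrist_force: [-1.6, -0.8, 6.1]
finger_gap: 24.1
```

>>> {"op": "step_arm", "data": {
  "commands": [0,0,0,0,0,0,0.015,-0.001,0,0,0,0,0,0.015,0,0,0,0,0,0,0.015]
}}

```text
clock: 30.78
eef_pos: [413.9, -41.2, 13.5]
eef_rot: [1.309, 1.571, 2.835]
wrist_force: [0.3, 0.2, -1.6]
finger_gap: 23.8
```

>>> {"op": "step_arm", "data": {
  "commands": [0,0.003,0,0,0,0,0.015,0,0.006,0,0,0,0,0.015,0,0.006,0,0,0,0,0.015,0,0.006,0,0,0,0,0.015]
}}

```text
clock: 31.28
eef_pos: [392.6, -40.3, 13.6]
eef_rot: [1.486, 1.571, 3.013]
wrist_force: [0.9, 0.7, -1.7]
finger_gap: 23.5
```

>>> {"op": "step_arm", "data": {
  "commands": [0,0.008,0,0,0,0,0.015,0,0.01,0,0,0,0,0.015,0,0.01,0,0,0,0,0.015]
}}

```text
clock: 31.65
eef_pos: [364.3, -39.1, 13.6]
eef_rot: [2.266, 1.571, -2.49]
wrist_force: [-0.2, 0.6, -2.6]
finger_gap: 23.9
```

>>> {"op": "step_arm", "data": {
  "commands": [0,0.01,0,0,0,0,0.015,0,0.01,0,0,0,0,0.015,0,0.008,0,0,0,0,0.015,0,0.006,0,0,0,0,0.015,0,0,0,0,0,0,0.015]
}}

```text
clock: 32.28
eef_pos: [331.0, -37.6, 13.7]
eef_rot: [-1.786, 1.571, -0.259]
wrist_force: [0.1, -0.0, -1.2]
finger_gap: 23.8
```

```bash
python3 look.py w19 wrist dog:63 fixture:25; python3 - <<'E'
from h import *
s=manip.read_state();print(s["wrist_force"],s["joints"])
v=View("wrist","w19");i=cv2.resize(v.img[:,:,::-1],(800,600))
E
```

```text
t 32.275 [331.  -37.6  13.7] gap 23.8
dog 0.68 [251. 242.] rect [324.  -38.   50.   23.4  -1.4]
fixture 0.85 [247. 342.] rect [431.4 -42.1  55.6  30.7  87.5]
[-0.35712701 -0.08272689 -1.56936282] [-2.23164617e-01  8.11085238e-02  2.24708021e+00 -1.77944887e-05
  8.13143585e-01 -1.74997537e+00]
```

>>> {"op": "step_arm", "data": {
  "commands": [-0.01,0,0,0,0,0,0.015,-0.025,0,0,0,0,0,0.015,-0.03,0,0,0,0,0,0.015,-0.025,0,0,0,0,0,0.015,0,0,0,0,0,0,0.015]
}}

```text
clock: 33.1
eef_pos: [332.1, -37.8, 105.1]
eef_rot: [-1.752, 1.567, -0.226]
wrist_force: [0.3, -0.3, -1.8]
finger_gap: 23.4
```

```bash
python3 - <<'E'
from h import *
s=manip.read_state();print(s["eef_pos"],s["wrist_force"],s["finger_gap"])
t=View("top")
for f in manip.outline_of("red_tray","top"): print(t.rect(f["pixels"],10))
go([(631,-181,100,None),(631,-181,100,84)])
E
```

```text
[332.09479285 -37.82362093 105.13024387] [ 0.33519312 -0.32596794 -1.82692238] 23.36797467973411
[ 659.3 -184.7  120.7   58.2   -7.8]
[499.3 -45.2 124.2  62.   -2.7]
from yaw 87.5: shift [   3.1 -306.1 -130.1] turn [ 0.  0. -0.] rows>= 5.3
from yaw 87.5: shift [0. 0. 0.] turn [3.5 0.  0. ] rows>= 0.3
```

>>> {"op": "step_arm", "data": {
  "commands": [0,-0.02,-0.008,0,0,0,0.015,0,-0.04,-0.017,0,0,0,0.015,0,-0.045,-0.019,0,0,0,0.015,0,-0.045,-0.019,0,0,0,0.015,0,-0.045,-0.019,0,0,0,0.015]
}}

```text
clock: 33.83
eef_pos: [523.1, -128.7, 101.7]
eef_rot: [1.309, 1.568, 2.836]
wrist_force: [-0.8, 0.1, -1.3]
finger_gap: 23.8
```

>>> {"op": "step_arm", "data": {
  "commands": [0,-0.045,-0.019,1.5,0,0,0.015,0,-0.04,-0.017,2,0,0,0.015,0,-0.02,-0.008,0,0,0,0.015,0,-0.006,-0.004,0,0,0,0.015,0,0,0,0,0,0,0.015]
}}

```text
clock: 34.45
eef_pos: [629.1, -183.4, 102.5]
eef_rot: [1.337, 1.569, 2.802]
wrist_force: [0.1, -0.3, -1.9]
finger_gap: 23.9
```

```bash
python3 look.py w20 wrist dog:155 red_tray:10; python3 - <<'E'
from h import *
v=View("wrist")
hsv=cv2.cvtColor(v.img,cv2.COLOR_RGB2HSV);m=((hsv[...,0]<8)|(hsv[...,0]>172))&(hsv[...,1]>150)&(hsv[...,2]>60)
n,l,st,c=cv2.connectedComponentsWithStats(m.astype(np.uint8));
for k in range(1,n):
  if st[k,4]>300: print(st[k],v.rect(l==k,10))
E
```

```text
t 34.45 [ 629.1 -183.4  102.5] gap 23.9
dog 0.76 [251. 241.] rect [ 620.4 -182.8   47.7   23.2   -6.1]
red_tray 0.67 [251. 180.] rect [ 630.5 -182.7   63.4   53.9   -7.3]
[ 224  157   57   66 2724] [ 631.7 -182.7   66.5   54.    -7.2]
```

```bash
python3 - <<'E'
from h import *
go([(631,-182,20,83)])
E
```

```text
from yaw 84.0: shift [83.8 -1.5  1.3] turn [ 1. -0.  0.] rows>= 1.3
```

>>> {"op": "step_arm", "data": {
  "commands": [0.015,-0.0015,0.0013,1,0,0,0.015,0.03,0,0,0,0,0,0.015,0.025,0,0,0,0,0,0.015,0.012,0,0,0,0,0,0.015,0,0,0,0,0,0,0.015]
}}

```text
clock: 35.28
eef_pos: [631.0, -182.2, 20.9]
eef_rot: [1.338, 1.569, 2.786]
wrist_force: [-0.5, -0.0, -2.0]
finger_gap: 23.8
```

```bash
python3 look.py w21 wrist red_tray:10 dog:73; python3 - <<'E'
from h import *
s=manip.read_state();print(s["wrist_force"]);go([(631,-182,9,83)])
E
```

```text
t 35.275 [ 631.  -182.2   20.9] gap 23.8
red_tray 0.93 [253. 197.] rect [ 617.4 -181.1   54.1   38.4   82.9]
dog 0.58 [252. 242.] rect [ 622.8 -181.5   48.5   23.3   -7.1]
[-0.60034421 -0.60101973 -1.23331372]
from yaw 83.0: shift [13.7  1.   0.4] turn [-0.  -0.   0.1] rows>= 0.2
```

>>> {"op": "step_arm", "data": {
  "commands": [0.006,0.0005,0.0003,0,0,0,0.015,0.006,0,0,0,0,0,0.015,0,0,0,0,0,0,0.015,0,0,0,0,0,0,0.015]
}}

```text
clock: 35.92
eef_pos: [631.0, -182.0, 9.7]
eef_rot: [-1.474, 1.571, -0.025]
wrist_force: [-0.8, -0.4, -2.0]
finger_gap: 23.8
```

>>> {"op": "step_arm", "data": {
  "commands": [0.0007,0,0,0,0,0,0.015,0,0,0,0,0,0,0.015]
}}

```text
clock: 36.17
eef_pos: [631.0, -182.0, 9.0]
eef_rot: [-1.799, 1.571, -0.351]
wrist_force: [1.0, -0.2, -1.0]
finger_gap: 23.8
```

>>> {"op": "step_arm", "data": {
  "commands": [0.0006,0,0,0,0,0,0.015,0,0,0,0,0,0,0.015]
}}

```text
clock: 36.42
eef_pos: [630.9, -182.0, 8.3]
eef_rot: [1.164, 1.571, 2.612]
wrist_force: [-0.8, 0.4, -2.0]
finger_gap: 23.6
```

>>> {"op": "step_arm", "data": {
  "commands": [0.0006,0,0,0,0,0,0.015,0,0,0,0,0,0,0.015]
}}

```text
clock: 36.67
eef_pos: [630.9, -182.0, 7.7]
eef_rot: [1.376, 1.571, 2.824]
wrist_force: [0.7, -0.6, -2.0]
finger_gap: 23.6
```

>>> {"op": "step_arm", "data": {
  "commands": [0.0005,0,0,0,0,0,0.015,0,0,0,0,0,0,0.015]
}}

```text
clock: 36.92
eef_pos: [631.0, -182.0, 7.7]
eef_rot: [-1.794, 1.571, -0.346]
wrist_force: [-2.9, 1.8, 4.2]
finger_gap: 23.7
```

>>> {"op": "step_arm", "data": {
  "commands": [0.0005,0,0,0,0,0,0.015,0,0,0,0,0,0,0.015]
}}

```text
clock: 37.17
eef_pos: [631.1, -182.0, 7.7]
eef_rot: [-1.857, 1.57, -0.408]
wrist_force: [-4.8, 1.7, 9.2]
finger_gap: 24.0
```

>>> {"op": "step_arm", "data": {
  "commands": [-0.0008,0,0,0,0,0,0.02,0,0,0,0,0,0,0.026,0,0,0,0,0,0,0.035,0,0,0,0,0,0,0.045,-0.01,0,0,0,0,0,0.045]
}}

```text
clock: 37.8
eef_pos: [630.5, -181.9, 17.2]
eef_rot: [1.348, 1.569, 2.796]
wrist_force: [-0.7, 0.8, 0.5]
finger_gap: 45.0
```

>>> {"op": "step_arm", "data": {
  "commands": [-0.03,0,0,0,0,0,0.06,-0.04,0,0,0,0,0,0.07,-0.03,0,0,0,0,0,0.08,0,0,0,0,0,0,0.08]
}}

```text
clock: 38.3
eef_pos: [632.0, -182.4, 120.7]
eef_rot: [-1.789, 1.566, -0.34]
wrist_force: [-0.1, 0.3, -1.0]
finger_gap: 79.1
```

```bash
python3 look.py w22 wrist dog:57.5 red_tray:10; python3 look.py t22 top dog:57 board:40 blue_mat:3;  python3 - <<'E'
from h import *
go([(497,-46,115,None),(497,-46,115,87.2)])
E
```

```text
t 38.3 [ 632.  -182.4  120.7] gap 79.1
dog 0.76 [252. 194.] rect [ 628.2 -182.    46.4   23.1   -7. ]
red_tray 0.96 [250. 219.] rect [ 657.5 -186.1  120.    54.5   -7.4]
t 38.45 [ 630.4 -181.8  116.5] gap 80.1
board 0.78 [279. 213.] rect [496.1 -43.7 120.   59.9  -2.6]
blue_mat 0.85 [121. 222.] rect [473.  369.1 151.2  91.1  -7.2]
from yaw 83.0: shift [  1.8 149.2 118.6] turn [ 0.   0.  -0.1] rows>= 3.0
from yaw 83.0: shift [0. 0. 0.] turn [-4.2  0.   0. ] rows>= 0.4
```

>>> {"op": "step_arm", "data": {
  "commands": [0,0.025,0.02,0,0,0,0.08,0,0.045,0.036,-2,0,0,0.08,0,0.045,0.036,-2.2,0,0,0.08,0,0.03,0.02,0,0,0,0.08,0,0,0,0,0,0,0.08]
}}

```text
clock: 39.28
eef_pos: [496.6, -55.5, 117.7]
eef_rot: [0.822, 1.571, 2.345]
wrist_force: [-0.1, 0.3, 0.0]
finger_gap: 80.0
```

>>> {"op": "step_arm", "data": {
  "commands": [0,0,0,0,0,0,0.08]
}}

```text
clock: 39.4
eef_pos: [498.3, -57.0, 117.6]
eef_rot: [-1.825, 1.57, -0.304]
wrist_force: [0.1, -0.5, 0.1]
finger_gap: 80.0
```

```bash
python3 look.py w23 wrist board:40 fixture:25; python3 - <<'E'
from h import *
go([(496,-45.5,40,87.2),(496,-45.5,7,87.2)])
E
```

```text
t 39.4 [498.3 -57.  117.6] gap 80.0
board 0.58 [261. 181.] rect [495.  -46.8 120.   60.1  -2.7]
fixture 0.67 [266. 103.] rect [466.8 -44.  227.3 102.6  -2.4]
from yaw 87.1: shift [77.3  2.7 11.6] turn [-0.1 -0.  -0. ] rows>= 1.3
from yaw 87.2: shift [33.  0.  0.] turn [0. 0. 0.] rows>= 0.5
```

>>> {"op": "step_arm", "data": {
  "commands": [0,0.003,0.011,0,0,0,0.08,0.03,0,0,0,0,0,0.08,0.04,0,0,0,0,0,0.08,0.025,0,0,0,0,0,0.08,0,0,0,0,0,0,0.08]
}}

```text
clock: 40.17
eef_pos: [494.2, -45.0, 21.2]
eef_rot: [1.446, 1.567, 2.967]
wrist_force: [0.4, -0.3, 0.9]
finger_gap: 79.9
```

>>> {"op": "step_arm", "data": {
  "commands": [0.006,0,0,0,0,0,0.078,0.006,0,0,0,0,0,0.075,0,0,0,0,0,0,0.075]
}}

```text
clock: 40.55
eef_pos: [495.2, -45.5, 10.6]
eef_rot: [-1.044, 1.571, 0.478]
wrist_force: [0.9, -0.3, -0.3]
finger_gap: 74.9
```

```bash
python3 - <<'E'
from h import *
s=manip.read_state();print(s["eef_pos"],s["wrist_force"],s["finger_gap"]);go([(495.5,-46.2,7,87.2)])
v=View("wrist","w24");i=cv2.resize(v.img[110:300,150:350,::-1],(600,570),interpolation=cv2.INTER_CUBIC)
for f in manip.outline_of("board","wrist")[:1]: print(v.rect(f["pixels"],40))
E
```

```text
[495.18545542 -45.46608417  10.5935201 ] [ 0.85778024 -0.34150896 -0.28883987] 74.92070819524089
from yaw 87.2: shift [ 3.6 -0.4 -0.7] turn [-0.  0.  0.] rows>= 0.1
[486.1 -46.3 104.2  60.5  -2.7]
```

Down to about 7.5, then close; watching the force.

>>> {"op": "step_arm", "data": {
  "commands": [0.0015,0,-0.0007,0,0,0,0.072,0.0015,0,0,0,0,0,0.07,0,0,0,0,0,0,0.068]
}}

```text
clock: 41.02
eef_pos: [495.1, -46.2, 7.4]
eef_rot: [1.508, 1.571, 3.029]
wrist_force: [-0.3, 0.1, 0.1]
finger_gap: 68.3
```

>>> {"op": "step_arm", "data": {
  "commands": [0,0,0,0,0,0,0.064,0,0,0,0,0,0,0.06,0,0,0,0,0,0,0.056,0,0,0,0,0,0,0.052,0,0,0,0,0,0,0.05],
  "squeeze": 25
}}

```text
clock: 41.65
eef_pos: [495.2, -46.2, 7.6]
eef_rot: [-1.825, 1.571, -0.304]
wrist_force: [-0.1, 0.6, 0.6]
finger_gap: 59.5
```

>>> {"op": "step_arm", "data": {
  "commands": [-0.003,0,0,0,0,0,0.05,-0.005,0,0,0,0,0,0.05,-0.006,0,0,0,0,0,0.05,0,0,0,0,0,0,0.05,0,0,0,0,0,0,0.05]
}}

```text
clock: 42.28
eef_pos: [495.1, -46.2, 21.5]
eef_rot: [1.861, 1.571, -2.901]
wrist_force: [0.2, -0.2, -0.1]
finger_gap: 60.0
```

```bash
python3 look.py w25 wrist board:40 board:54; python3 - <<'E'
from h import *
a=cv2.imread("pics/w24.png");b=cv2.imread("pics/w25.png")
v=View("wrist","w26");print(manip.read_state()["wrist_force"])
i=cv2.resize(v.img[90:300,140:360,::-1],(600,573),interpolation=cv2.INTER_CUBIC);cv2.imwrite("pics/p16.png",(255*(i/255.)**.6).astype(np.uint8))
E
```

```text
t 42.275 [495.1 -46.2  21.5] gap 60.0
board 0.76 [252. 218.] rect [490.6 -46.3 110.3  65.4  -2.8]
board 0.76 [252. 218.] rect [485.1 -46.1 101.8  60.4  -2.8]
[ 0.34001567  0.18947554 -0.53903567]
```

```bash
python3 - <<'E'
from h import *
t=View("top");s=View("scene")
print("rim corner",tri(t,np.array([108,340])*.64,s,np.array([523,130])*.64))
print("base corner scene z0",s.plane(np.array([[520,187]])*.64,0), "left base",s.plane(np.array([[403,140]])*.64,0))
print("rim left corner",tri(t,np.array([97,572])*.64,s,np.array([403,103])*.64))
g=manip.read_state();go([(495,-46,100,None),(474,369,100,None),(474,369,100,82.8)])
E
```

```text
rim corner (array([477.4, 422.9, 177. ]), np.float64(36.8))
base corner scene z0 [[463.52850622 521.9845254 ]] left base [[114.83170603 516.08899993]]
rim left corner (array([150.3, 443.3, 132.4]), np.float64(37.0))
from yaw 87.2: shift [-78.6   0.1   0.2] turn [ 0.  0. -0.] rows>= 1.3
from yaw 87.2: shift [  0.   41.4 413.5] turn [0. 0. 0.] rows>= 6.6
from yaw 87.2: shift [0. 0. 0.] turn [4.4 0.  0. ] rows>= 0.4
```

View pics/p16.png

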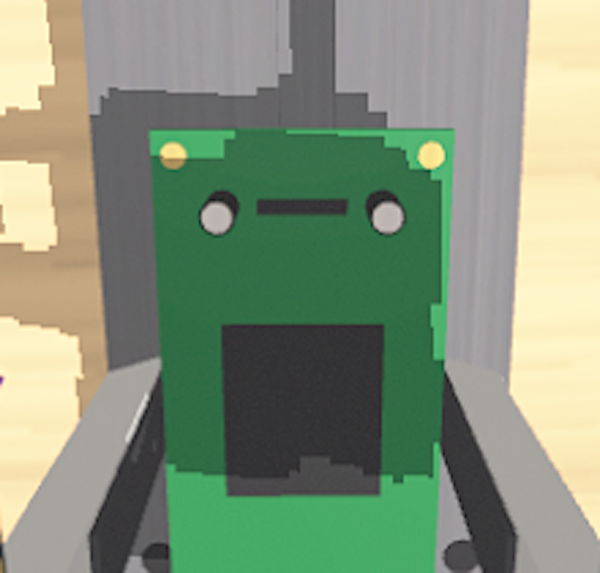

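```bash
python3 - <<'E'
from h import *
t=View("top");s=View("scene","s27")
for P in [(465,520,0),(465,520,110),(465,480,0),(465,480,110),(475,450,0),(475,450,110),(475,450,60),(474,418,3),(398,320,3)]:
  print(P,"top800",(t.proj(P)[0]/.64).round(),"scene800",(s.proj(P)[0]/.64).round())
m=(s.img[...,2].astype(int)>s.img[...,0]+40)
i=s.img[30:150,240:400,::-1];cv2.imwrite("pics/p17.png",cv2.resize(i,(800,600)))
E
```

```text
(465, 520, 0) top800 [ 98. 347.] scene800 [520. 188.]
(465, 520, 110) top800 [ 62. 341.] scene800 [528. 144.]
(465, 480, 0) top800 [120. 348.] scene800 [511. 195.]
(465, 480, 110) top800 [ 86. 342.] scene800 [518. 151.]
(475, 450, 0) top800 [138. 343.] scene800 [508. 202.]
(475, 450, 110) top800 [105. 336.] scene800 [515. 158.]
(475, 450, 60) top800 [121. 339.] scene800 [512. 178.]
(474, 418, 3) top800 [155. 344.] scene800 [500. 207.]
(398, 320, 3) top800 [209. 392.] scene800 [445. 213.]
```

>>> {"op": "step_arm", "data": {
  "commands": [-0.015,0,0,0,0,0,0.05,-0.025,0,0,0,0,0,0.05,-0.025,0,0.005,0,0,0,0.05,-0.013,0.002,0.02,0,0,0,0.05,0,0.004,0.038,0,0,0,0.05]
}}

```text
clock: 43.3
eef_pos: [493.0, 17.1, 101.7]
eef_rot: [-1.596, 1.568, -0.076]
wrist_force: [-0.1, 0.1, -1.3]
finger_gap: 59.9
```

>>> {"op": "step_arm", "data": {
  "commands": [0,0.005,0.045,0,0,0,0.05,0,0.005,0.045,0,0,0,0.05,0,0.005,0.045,0,0,0,0.05,0,0.005,0.045,0,0,0,0.05,0,0.005,0.045,0,0,0,0.05]
}}

```text
clock: 43.92
eef_pos: [478.3, 244.6, 100.8]
eef_rot: [-1.137, 1.57, 0.385]
wrist_force: [0.2, -1.1, -0.3]
finger_gap: 60.0
```

>>> {"op": "step_arm", "data": {
  "commands": [0,0.005,0.045,0,0,0,0.05,0,0.004,0.04,2.2,0,0,0.05,0,0.001,0.03,2.2,0,0,0.05,0,0,0.01,0,0,0,0.05,0,0,0,0,0,0,0.05]
}}

```text
clock: 44.55
eef_pos: [476.5, 368.0, 99.9]
eef_rot: [-1.779, 1.571, -0.333]
wrist_force: [-0.1, 0.3, -0.4]
finger_gap: 59.7
```

```bash
python3 look.py w28 wrist board:132 blue_mat:3; python3 - <<'E'
from h import *
go([(474,369,20,82.8)])
E
```

```text
t 44.55 [476.5 368.   99.9] gap 59.7
board 0.94 [251. 217.] rect [466.4 368.8 102.5  60.9  -7.2]
blue_mat 0.95 [249. 119.] rect [412.5 375.3  90.   31.1  82.8]
from yaw 82.7: shift [79.8  2.9  1.4] turn [-0.1 -0.   0. ] rows>= 1.3
```

>>> {"op": "step_arm", "data": {
  "commands": [0.02,0.0024,0.0004,0,0,0,0.05,0.035,0,0,0,0,0,0.05,0.03,0,0,0,0,0,0.05,0.015,0,0,0,0,0,0.05,0,0,0,0,0,0,0.05]
}}

```text
clock: 45.32
eef_pos: [474.0, 368.4, -0.7]
eef_rot: [2.312, 1.57, -2.527]
wrist_force: [-0.0, 0.1, -0.7]
finger_gap: 59.3
```

```bash
python3 look.py w29 wrist board:32.5 blue_mat:3; python3 look.py t29 top board:32 blue_mat:3
```

```text
t 45.325 [474.  368.4  -0.7] gap 59.3
board 0.58 [250. 215.] rect [463.6 369.3 101.9  60.2  -7.2]
blue_mat 0.71 [251. 130.] rect [435.  372.6  89.9  77.6  83.2]
blue_mat 0.53 [249. 217.] rect [475.3 367.6 120.2  71.2  -6.8]
t 45.475 [474.8 369.2   0.9] gap 59.6
board 0.78 [115. 231.] rect [427.4 367.1  51.3  26.6  81. ]
```

>>> {"op": "step_arm", "data": {
  "commands": [0.006,0.0005,0,0,0,0,0.05,0.006,0,0,0,0,0,0.05,0,0,0,0,0,0,0.05,0,0,0,0,0,0,0.05]
}}

```text
clock: 46.12
eef_pos: [473.6, 369.0, -12.5]
eef_rot: [2.523, 1.571, -2.315]
wrist_force: [-0.2, 0.1, -0.1]
finger_gap: 60.0
```

>>> {"op": "step_arm", "data": {
  "commands": [0.0008,0,0,0,0,0,0.05,0,0,0,0,0,0,0.05]
}}

```text
clock: 46.38
eef_pos: [473.7, 369.0, -13.2]
eef_rot: [-1.048, 1.571, 0.397]
wrist_force: [0.2, -0.1, -0.6]
finger_gap: 59.6
```

>>> {"op": "step_arm", "data": {
  "commands": [0.0006,0,0,0,0,0,0.05,0,0,0,0,0,0,0.05]
}}

```text
clock: 46.62
eef_pos: [473.6, 369.0, -13.9]
eef_rot: [2.181, 1.571, -2.657]
wrist_force: [-0.8, -0.8, -0.7]
finger_gap: 59.6
```

>>> {"op": "step_arm", "data": {
  "commands": [0.0005,0,0,0,0,0,0.05,0,0,0,0,0,0,0.05]
}}

```text
clock: 46.88
eef_pos: [473.6, 369.0, -14.4]
eef_rot: [-0.835, 1.571, 0.61]
wrist_force: [-0.6, 0.0, -0.4]
finger_gap: 59.9
```

>>> {"op": "step_arm", "data": {
  "commands": [0.0005,0,0,0,0,0,0.05,0,0,0,0,0,0,0.05]
}}

```text
clock: 47.12
eef_pos: [473.6, 369.0, -14.4]
eef_rot: [-1.408, 1.571, 0.037]
wrist_force: [-2.6, -1.1, 5.0]
finger_gap: 59.4
```

>>> {"op": "step_arm", "data": {
  "commands": [0.0004,0,0,0,0,0,0.05,0,0,0,0,0,0,0.05]
}}

```text
clock: 47.38
eef_pos: [473.7, 369.0, -14.4]
eef_rot: [-1.074, 1.571, 0.37]
wrist_force: [-4.0, -3.0, 8.2]
finger_gap: 59.5
```

Contact at −14.4, as predicted. Release and rise.

>>> {"op": "step_arm", "data": {
  "commands": [-0.0008,0,0,0,0,0,0.06,0,0,0,0,0,0,0.066,0,0,0,0,0,0,0.074,0,0,0,0,0,0,0.08,-0.01,0,0,0,0,0,0.08]
}}

```text
clock: 48.0
eef_pos: [473.2, 368.7, -4.7]
eef_rot: [2.305, 1.569, -2.533]
wrist_force: [-0.5, 0.3, 0.2]
finger_gap: 80.3
```

>>> {"op": "step_arm", "data": {
  "commands": [-0.03,0,0,0,0,0,0.08,-0.04,0,0,0,0,0,0.08,-0.04,0,0,0,0,0,0.08,-0.03,0,0,0,0,0,0.08,0,0,0,0,0,0,0.08]
}}

```text
clock: 48.62
eef_pos: [474.5, 369.6, 138.6]
eef_rot: [-0.841, 1.566, 0.604]
wrist_force: [-0.4, -0.9, -1.1]
finger_gap: 79.9
```

```bash
python3 look.py w30 wrist board:18 blue_mat:3; python3 look.py s30 scene lamp:57 fan:34 pink_foam:20 red_tray:10 dog:40; python3 look.py t30 top lamp:0 fan:34 heatsink:25 pink_foam:20 red_tray:10 dog:57
```

```text
t 48.625 [474.5 369.6 138.6] gap 79.9
board 0.84 [251. 177.] rect [473.2 368.5 120.3  60.9  -7.2]
blue_mat 0.61 [221. 156.] rect [470.6 367.9 151.2  90.7  -6.9]
t 48.775 [473.2 368.7 134.7] gap 80.1
lamp 0.97 [298. 226.] rect [676.6  -3.9 141.9  55.5 -57.7]
fan 0.80 [181. 224.] rect [ 445.9 -176.7   55.2   43.1  -14.8]
fan 0.72 [318. 188.] rect [633.7 147.7  61.5  48.3 -87.7]
fan 0.55 [204. 235.] rect [ 528.1 -169.1   52.    41.6  -23.7]
pink_foam 0.79 [326. 198.] rect [637.2 149.6 127.5 119.3 -89.9]
red_tray 0.78 [243. 287.] rect [ 660.3 -188.   122.7   58.6   -8.1]
dog 0.87 [229. 264.] rect [ 632.7 -186.1   60.5   37.1  -17.9]
t 49.075 [473.5 368.9 135. ] gap 80.1
lamp 0.90 [262. 138.] rect [689.4   3.1  84.6  60.3   0.9]
fan 0.72 [320. 208.] rect [ 511.7 -152.    44.7   43.9  -26. ]
fan 0.66 [203. 161.] rect [628.  156.9  41.9  40.7   2.4]
fan 0.56 [328. 241.] rect [ 426.  -159.8   42.7   40.4   73.6]
heatsink 0.93 [405. 223.] rect [ 479.2 -377.2   65.1   55.2    1.6]
pink_foam 0.87 [199. 165.] rect [629.9 157.8 113.9 113.   -1. ]
pink_foam 0.60 [333. 160.] rect [ 638.6 -184.3   54.    31.7   -9. ]
red_tray 0.73 [332. 150.] rect [ 658.7 -183.6  120.1   59.7   -8.5]
dog 0.77 [331. 162.] rect [ 627.6 -177.3   50.7   32.2  -10.4]
```

```bash
python3 - <<'E'
from h import *
print(manip.read_state()["clock"],manip.sign_off())
E
```

```text
the job is handed in; nothing more can be done
49.425 None
```

I carried out all four moves in the order asked and handed the job in at 49.4 s. The sign-off gives no verdict.

| Part | Placed at | Its place measured at | Angle, part / place | Contact |
|---|---|---|---|---|
| Fan in the foam recess | about (629, 157) mm | (630, 158) mm | 1° / about −1° | touched down where expected |
| Heat sink in the steel dish | about (480, −383) mm | (479, −383) mm | 7.7° / 6.8° | touched down where expected |
| Dog in the empty tray compartment | TCP at (631, −182) mm when released | about (630, −182) mm | −7.0° / −7.4° | touched down where expected |
| Board on the blue mat | (473, 368.5) mm | (471–473, 368–369) mm | −7.2° / −6.9° | touched down where expected |

The lamp measured the same in the top camera as before the work (within 2 mm). The highest wrist force I saw reported was about 19 N. All four releases were followed by outline checks only, because I had used up the 16 picture views, so I did not look at the final scene by eye.

These checks failed or disagreed:
- **First fan grasps:** Two closures at the height the stated fingertip position called for met nothing. The fingertips appear to end about 22–25 mm behind the reported TCP. I worked with lower readings after that and found each set-down by contact force.
- **Fan width:** The gripper read 46 mm on the 40 mm fan, though it read correctly on the other parts. The fan was held firmly and did not slip.
- **Top camera:** Once the dog and heat sink stood in their places, it put them 5–6 mm off from the wrist camera in y. It sees their sides too, so I trusted the wrist camera.

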